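# Lay out the veterinary prep table

## Robot

A 7-joint arm with a two-finger parallel gripper is mounted at the origin on the work surface. World frame = base frame: x ahead of the robot, y to its left, z up, the work surface at z = 0. Lengths are in mm, angles in rad, forces in N, time in s.
With the tool pointing down it reaches from about 425 to 950 mm from the base axis. Payload 16.7 kg.
Tool frame: the origin (TCP) lies between the finger pads; the fingertips stand 25 mm ahead of it and the grasp point (between the pads) lies 6 mm ahead of it; z points along the fingers, y is the direction in which the jaws open and shut (so a half turn about z gives the same grasp; the last joint's range is limited). The gripper opens to 94 mm and grips with 3 to 60 N. Pads are 16 mm wide; open, the fingers measure 119 mm over their backs; the gripper's body (75 mm by 177 mm) begins 78 mm behind the grasp point.
Start: joints at [1.129, 0.426, 0.074, 1.606, -0.034, 1.111, -0.067], TCP at [194.151, -646.438, 230.467] pointing down, gripper open.
Joint ranges: [-2.85, 2.85], [-0.5, 2.14], [-1.23, 1.37], [0.21, 2.46], [-1.02, 4.16], [0.16, 2.05], [-2.73, 2.73]. Speed limits (rad/s): [1.89, 1.89, 2.39, 2.39, 3.01, 3.01, 3.01].

## Interface

Orientations are given as a 3x3 rotation matrix whose columns are the frame's x, y, z axes.
In Python, from cell import monitor, imaging, job, boxes_of, cut_out gives the robot as it stands.
- The arm moves only by the tool carry_out, never from a script. Its argument "commands" is a list of rows, each an object of numbers: "fingers": the opening, from -1 (shut) to 1 (fully open), so that 0 is half open; "x", "y", "z": the shift along the tool's x, y, z in mm; "wx", "wy", "wz": the turn, a rotation vector about the tool's x, y, z in rad. A call has 1 to 5 rows; each row is the pose to reach, as a shift and turn from the pose commanded when the call began, along the tool's axes at that moment; what a row does not reach only later rows make up. A row lasts 1/12 s, in which the tool goes at most 41.7 mm and 7.16 degrees, less where a joint would pass 70% of its speed; a pose out of reach is approached as far as the arm can. A call with a gripper value outside its range is refused whole. The fingers move at their own pace and stop on an object; "grip_force" is the grip in N (left out, the last holds). Time passes only in rows, so rows that repeat a pose let the fingers close. It gives the time, the measured TCP pose, the force and the opening at its end, in the units of the state.
- monitor.sense(): the state, without advancing time (a new reading comes with each control period).
- imaging.grab_frame(name): name is "side" or "top"; returns the picture (384x512x3 uint8, red, green, blue); there is no depth.
- imaging.camera_model(name): a dict with "fov_y" (degrees; the focal length in pixels is half the picture's height over the tangent of half this angle, whatever the lens; pixels are square), "cx", "cy" (the principal point, pixels), "R" (3x3) and "t" (3): a world point X has camera coordinates R X + t. Camera axes: x right, y down, z forward; pixel columns grow to the right and rows downward; lengths in mm; the calibration is good to about 2 mm. A picture is of the moment at which its call begins. camera_model takes no time and is no camera call.
- job.job_done(): hands the job in, once; it reports no verdict.
Trained networks look in the newest picture that a camera, given by its name, has taken for a name from the list of things; names that differ only in an ending like _2 or _b are one class to them, and where a whole thing is asked for, a point or a joint stands for the part that bears it (a point fixed in the world has none). Each returns a list of dicts, best first, with "p" (0 to 1); they miss things now and then, are a little off and sometimes report something else, mostly with a low value. They report only what shows in the picture. A call takes as long as a camera call.
- boxes_of(camera, name): "at" ([column, row] in pixels, amid what is visible of it).
- cut_out(camera, name): "mask" (384x512 bool, what is visible of it) and "at" ([column, row] in pixels, amid what is visible of it).
The state is a dict: "t": time; "joints": joint angles; "joint_velocities": joint speeds; "tau": joint torques, N m; "eef_pos": TCP position; "tcp_rot": TCP orientation; "contact_force": force on the tool from outside, world axes, zero at the start; "wrist_torque": the same for the moment, N m; "width": opening from 0.0 (shut) to 1.0 (fully open).
Only numpy, scipy, OpenCV 4.12 (cv2) and the standard library are available. Lean on these libraries where they do the work, as an engineer would, in place of code of your own. Each camera call takes 0.05 s, during which the arm holds its last target. There are 200 camera calls.

## Task

Lay out the prep table (left, right and front as seen from the robot): stand the steel bowl in the middle of the black mat, with the tall slim bottle upright on the mat midway between the bowl and the mat's left edge and the squat jar upright midway between the bowl and the mat's right edge, all three in line along the mat's long centre line. Lay the carton flat in front of the hollow side of the kidney dish, parallel to the dish, centred on it and about 3 cm clear of its nearest edge, and lay the roll of tape flat in the middle of the carton's top. Do not disturb the syringe and the ointment tube.

Things in the scene. Friction and masses are not known exactly. Their poses are not given: they have to be found in the camera images.
- mat: Black rubber mat, 120 (x) x 240 (y) x 3 mm, stuck to the table; origin at the centre of its underside (its top is 3 mm higher). Its long side runs along its own y; its +y end is its left edge, its -y end its right edge, seen from the robot. It may be turned by up to 0.25 rad and may lie on either side of the table.
- kidney_dish: Kidney-shaped open steel dish, 100 (x) x 184 (y) x 43 mm high, fixed to the table; origin on the table at the middle of that outline. Long side along its own y; its hollow side looks to its own -x, towards the robot. Its two ends reach nearest the robot, at x = -50 mm in its frame; mid-hollow the wall is at x = -30 mm. Turned up to 0.25 rad; on the other side from the mat.
- bowl: Small round open steel bowl, 60 mm across the rim, 55 mm across the foot, 36 mm high, wall 3 mm; stands upright; origin at the centre of its underside, z up. May be gripped across its outside.
- bottle: Tall slim closed amber glass bottle with metal cap, 28 mm diameter, 78 mm high, narrower at the neck above about 45 mm; stands upright; origin at the centre of its underside, z up.
- jar: Squat closed white round jar with a black lid, 44 mm diameter, 40 mm high; stands upright; origin at the centre of its underside, z up.
- carton: Closed cardboard carton lying flat, 50 (x) x 110 (y) x 28 mm high; origin at the centre of its underside, y along its length, z up. It starts with its length within 0.6 rad of world y; either way round will do.
- tape_roll: Roll of grey tape lying flat: ring of 46 mm outer and 24 mm inner diameter, 22 mm high; origin at the centre of its underside, its axis z up.
- syringe: Capped plastic syringe lying between the mat and the kidney dish, about 116 mm long along its x, 26 mm wide and 25 mm high; origin on the table under its middle. To be left alone.
- tube: White ointment tube lying beyond the mat and the dish, about 103 mm along its y, 34 mm wide, 18 mm high; origin on the table under its middle. To be left alone.

How it is judged:
By the outcome, as a careful person would: the job done as asked, in the order asked, and still so for the second after the job is handed in, with the robot touching nothing.
It also fails if it takes over 138 s, if anything falls off the work surface, if the arm or the gripper's body presses on something with over 40 N, if the wrist force passes 120 N, or if a joint passes its speed limit or range.

## Working session

There is one attempt and no reset: what is moved stays moved. The work goes in short steps, Python scripts to look and compute and a tool call to move; the robot and the scene stay as the last step left them, time stands still between calls to the robot, and variables do not carry over. Pictures are saved under pics/ and viewed, about 12 in all and at most 16, crops included, and the job is handed in when it is done.

Besides the shell and the picture viewer there is one more tool, called after ">>>" by a JSON object that holds its "fn" and its "kwargs", one argument or row to a line. carry_out: Moves the arm, as the interface text tells. Its arguments: {"type":"object","properties":{"commands":{"type":"array","items":{"type":"object","properties":{"fingers":{"type":"number"},"x":{"type":"number"},"y":{"type":"number"},"z":{"type":"number"},"wx":{"type":"number"},"wy":{"type":"number"},"wz":{"type":"number"}}}},"grip_force":{"type":"number"}},"required":["commands"]}

```bash
ls; mkdir -p pics; python3 - <<'E'
from cell import monitor, imaging, job, boxes_of, cut_out
import cv2, numpy as np
s=monitor.sense(); print({k:np.round(v,3).tolist() for k,v in s.items()})
for c in("side","top"):
    im=imaging.grab_frame(c); cv2.imwrite(f"pics/a_{c}.png",im[:,:,::-1]); m=imaging.camera_model(c)
    print(c,{k:np.round(v,3).tolist() for k,v in m.items()}, 'C',-np.array(m["R"]).T@np.array(m["t"]))
    for n in "mat kidney_dish bowl bottle jar carton tape_roll syringe tube".split():
        print(n,[(np.round(d["at"]).tolist(),round(d["p"],2)) for d in boxes_of(c,n)])
E
```

```text
pics
{'t': 0.0, 'joints': [1.13, 0.427, 0.074, 1.607, -0.034, 1.111, -0.067], 'joint_velocities': [-0.001, -0.0, 0.001, 0.001, 0.0, -0.001, -0.0], 'tau': [0.001, -93.581, 3.667, -45.418, -0.049, 0.02, 0.0], 'eef_pos': [194.049, -646.074, 229.777], 'tcp_rot': [[0.958, 0.288, -0.0], [0.288, -0.958, 0.001], [-0.0, -0.001, -1.0]], 'contact_force': [-0.223, -0.132, 0.64], 'wrist_torque': [-0.032, -0.035, -0.016], 'width': 0.997}
side {'fov_y': 54.919, 'cx': 256.916, 'cy': 185.251, 'R': [[-0.938, -0.346, -0.014], [-0.239, 0.676, -0.697], [0.251, -0.65, -0.717]], 't': [550.643, 177.027, 1027.277]} C [300.93603218 738.89876443 867.9352151 ]
mat [([272.0, 158.0], 0.61)]
kidney_dish []
bowl [([306.0, 203.0], 0.76)]
bottle [([309.0, 122.0], 0.54), ([332.0, 144.0], 0.15)]
jar []
carton [([334.0, 144.0], 0.96)]
tape_roll [([283.0, 304.0], 0.67)]
syringe [([265.0, 195.0], 0.45)]
tube [([307.0, 205.0], 0.71), ([205.0, 181.0], 0.51)]
top {'fov_y': 55.807, 'cx': 258.355, 'cy': 189.226, 'R': [[0.003, -0.999, 0.043], [-0.994, -0.008, -0.113], [0.113, -0.042, -0.993]], 't': [-22.021, 573.612, 857.32]} C [473.36084851  18.91046391 916.56099279]
mat [([324.0, 184.0], 0.62), ([256.0, 190.0], 0.21)]
kidney_dish [([171.0, 186.0], 0.64)]
bowl [([252.0, 248.0], 0.62)]
bottle [([414.0, 204.0], 0.55)]
jar [([81.0, 212.0], 0.72)]
carton [([381.0, 262.0], 0.71)]
tape_roll [([111.0, 262.0], 0.6), ([322.0, 184.0], 0.55)]
syringe [([255.0, 192.0], 0.76)]
tube [([251.0, 113.0], 0.91)]
```

View pics/a_top.png

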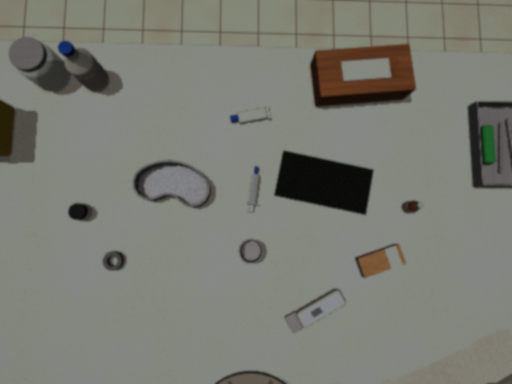

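View pics/a_side.png

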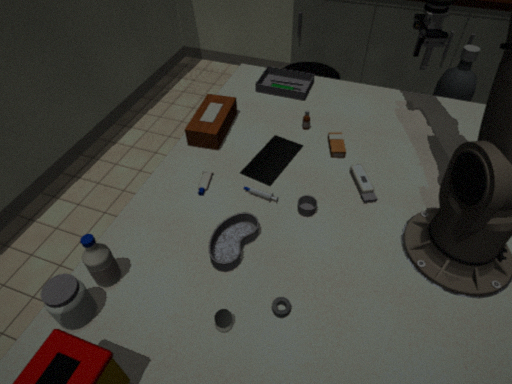

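Top view: mat (324,184), dish (172,184), bowl (252,251), bottle (411,206), jar (80,212), carton (381,260), tape (115,260), syringe (254,190), tube (252,116). A grey device at (317,310) and the wooden box at (362,75) are not part of the task. The side view agrees, with the jar at (223,320) and tape at (282,307).

```bash
cat > h.py <<'E'
from cell import monitor, imaging, job, boxes_of, cut_out
import cv2, numpy as np
from scipy.optimize import minimize
M={c:imaging.camera_model(c) for c in("side","top")}
def proj(c,P):
    m=M[c]; q=np.asarray(P,float)@np.array(m["R"]).T+np.array(m["t"])
    f=192/np.tan(np.radians(m["fov_y"]/2)); return q[:,:2]/q[:,2:]*f+[m["cx"],m["cy"]]
def back(c,uv,z):
    m=M[c]; f=192/np.tan(np.radians(m["fov_y"]/2)); R=np.array(m["R"])
    C=-R.T@np.array(m["t"]); d=R.T@np.array([(uv[0]-m["cx"])/f,(uv[1]-m["cy"])/f,1]); return C+d*(z-C[2])/d[2]
A=np.linspace(0,2*np.pi,40,endpoint=False)
def cyl(*rz): return [np.vstack([np.c_[r*np.cos(A),r*np.sin(A),0*A+z] for r,z in rz])]
def box(a,b,h): return [np.array([[x,y,z] for x in(-a/2,a/2) for y in(-b/2,b/2) for z in(0,h)])]
def kidney():
    R=(52**2+20**2)/40; th=np.linspace(-1,1,13)*np.arcsin(52/R)
    c=np.c_[10-R+R*np.cos(th),R*np.sin(th)]; out=[]
    for p,q in zip(c[:-1],c[1:]):
        out.append(np.vstack([np.c_[o[0]+40*np.cos(A),o[1]+40*np.sin(A),0*A+z] for o in(p,q) for z in(0,43)]))
    return out
S=dict(mat=box(120,240,3),kidney_dish=kidney(),bowl=cyl((27.5,0),(30,36)),bottle=cyl((14,0),(14,45),(8,60),(8,78)),
 jar=cyl((22,0),(22,40)),carton=box(50,110,28),tape_roll=cyl((23,0),(23,22)),syringe=box(116,20,20),tube=box(34,103,15))
K=8
def render(c,n,x,y,a,z=0):
    ca,sa=np.cos(a),np.sin(a); im=np.zeros((384*K//2,512*K//2),np.uint8)
    for P in S[n]:
        W=np.c_[x+ca*P[:,0]-sa*P[:,1],y+sa*P[:,0]+ca*P[:,1],P[:,2]+z]
        h=cv2.convexHull(((proj(c,W)+.5)*K/2*16-8).astype(np.int32)); cv2.fillConvexPoly(im,h,1,cv2.LINE_8,4)
    return cv2.resize(im.astype(np.float32),(512,384),interpolation=cv2.INTER_AREA)
def masks(n,cams=("top","side"),near=None):
    o={}
    for c in cams:
        r=cut_out(c,n)
        if near is not None: r=[d for d in r if np.hypot(*(np.array(d["at"])-near[c]))<30]
        if r: o[c]=(r[0]["mask"],r[0]["p"])
    return o
def fit(n,mk,x0,z=0,yaw=True):
    def cost(v):
        s=0
        for c,m in mk.items():
            r=render(c,n,v[0],v[1],v[2] if yaw else 0,z); m=m.astype(np.float32)
            s+=1-np.minimum(r,m).sum()/np.maximum(r,m).sum()
        return s/len(mk)
    x0=np.array(x0,float)[:3 if yaw else 2]
    best=min((minimize(cost,x0+([0,0,d] if yaw else 0),method="Nelder-Mead",options=dict(initial_simplex=np.vstack([x0+([0,0,d] if yaw else 0)]+[x0+([0,0,d] if yaw else 0)+e for e in np.diag([12,12,.2][:len(x0)])]),xatol=.05,fatol=1e-5)) for d in((-.25,0,.25) if yaw else (0,))),key=lambda r:r.fun)
    return best.x,1-best.fun
E
cat > m1.py <<'E'
from h import *
import pickle
near=dict(mat=(324,184),kidney_dish=(172,184),bowl=(252,251),bottle=(411,206),jar=(80,212),carton=(381,260),tape_roll=(115,260),syringe=(254,190),tube=(252,116))
for c in("side","top"): imaging.grab_frame(c)
D={}
for n,uv in near.items():
    g=back("top",uv,S[n][0][:,2].max()/2); nr={c:proj(c,[g])[0] for c in M}
    mk=masks(n,near=nr); D[n]=mk; print(n,{c:(round(p,2),int(m.sum())) for c,(m,p) in mk.items()})
    yaw=n in("mat","kidney_dish","carton","syringe","tube")
    for cs in(["top"],["side"],["top","side"]):
        if all(c in mk for c in cs):
            r,i=fit(n,{c:mk[c][0] for c in cs},[g[0],g[1],0],yaw=yaw); print("  ",cs,np.round(r,2),round(i,3))
pickle.dump(D,open("m.pkl","wb"))
E
python3 m1.py
```

```text
mat {'top': (0.82, 4231), 'side': (0.85, 1649)}
   ['top'] [ 5.9694e+02 -1.8883e+02 -1.9000e-01] 0.969
   ['side'] [ 5.9929e+02 -1.8609e+02 -2.1000e-01] 0.967
   ['top', 'side'] [ 5.9800e+02 -1.8787e+02 -2.0000e-01] 0.959
kidney_dish {'top': (0.75, 2690), 'side': (0.93, 2015)}
   ['top'] [ 5.8967e+02  1.9088e+02 -1.5000e-01] 0.957
   ['side'] [ 5.9200e+02  1.9297e+02 -1.5000e-01] 0.964
   ['top', 'side'] [ 5.9062e+02  1.9153e+02 -1.5000e-01] 0.95
bowl {'top': (0.76, 479), 'side': (0.62, 324)}
   ['top'] [424.1  -0.5] 0.937
   ['side'] [428.34   0.43] 0.874
   ['top', 'side'] [ 4.2485e+02 -3.8000e-01] 0.884
bottle {'top': (0.77, 215)}
   ['top'] [ 534.01 -401.28] 0.901
jar {'top': (0.58, 345), 'side': (0.75, 334)}
   ['top'] [517.53 411.34] 0.849
   ['side'] [520.02 413.27] 0.814
   ['top', 'side'] [518.14 413.16] 0.823
carton {'side': (0.87, 406)}
   ['side'] [ 4.0278e+02 -3.2224e+02  3.2000e-01] 0.934
tape_roll {'top': (0.55, 292), 'side': (0.82, 244)}
   ['top'] [400.22 330.73] 0.803
   ['side'] [404.99 331.61] 0.704
   ['top', 'side'] [401.57 331.03] 0.71
syringe {'top': (0.82, 303), 'side': (0.51, 198)}
   ['top'] [ 5.7495e+02 -7.7300e+00 -1.1000e-01] 0.767
   ['side'] [ 5.806e+02 -8.380e+00 -1.600e-01] 0.607
   ['top', 'side'] [ 5.7649e+02 -7.8300e+00 -1.1000e-01] 0.678
tube {'top': (0.81, 425), 'side': (0.48, 157)}
   ['top'] [7.6669e+02 2.4500e+00 2.4000e-01] 0.711
   ['side'] [7.7127e+02 5.2000e-01 3.9000e-01] 0.542
   ['top', 'side'] [7.6678e+02 1.7000e+00 3.0000e-01] 0.617
```

```bash
cat > p.py <<'E'
import sys, json, numpy as np
# usage: plan(start [x,y,z,psi], waypoints) -> per-call tool shifts (each call repeats this pose over 5 rows)
def plan(p,wps,L=165,W=.5):
    p=np.array(p,float)
    for w in wps:
        w=np.array(w,float); n=max(1,int(np.ceil(max(np.linalg.norm(w[:3]-p[:3])/L,abs(w[3]-p[3])/W))))
        for k in range(n):
            d=(w-p)/(n-k); c,s=np.cos(p[3]),np.sin(p[3])
            t=[round(c*d[0]+s*d[1]),round(s*d[0]-c*d[1]),round(-d[2]),round(-d[3],2)]
            if n-k==1: t=[round(c*d[0]+s*d[1],1),round(s*d[0]-c*d[1],1),round(-d[2],1),round(-d[3],3)]
            p=p+[c*t[0]+s*t[1],s*t[0]-c*t[1],-t[2],-t[3]]
            print("x %g y %g z %g wz %g"%tuple(t),"->",np.round(p,2))
def now():
    from cell import monitor
    s=monitor.sense(); R=np.array(s["tcp_rot"]); print("now",np.round(s["eef_pos"],1),"psi",round(np.arctan2(R[1,0],R[0,0]),3),"tilt",np.round(R[:2,2],3),"t",round(s["t"],2),"w",round(s["width"],3),"F",np.round(s["contact_force"],1))
    return [*s["eef_pos"],np.arctan2(R[1,0],R[0,0])]
E
python3 -c "
from p import *
now();plan([194.15,-646.44,230.5,.292],[(440,-330,230,.9),(426,.5,160,1.37),(426,.5,30,1.37)])"
```

```text
now [ 194.2 -646.5  230.5] psi 0.292 tilt [0. 0.] t 2.0 w 0.997 F [-1.   0.3 -0.6]
x 109 y -77 z 0 wz -0.2 -> [ 2.7637e+02 -5.4132e+02  2.3050e+02  4.9000e-01]
x 122 y -54 z 0 wz -0.2 -> [ 358.39 -436.1   230.5     0.69]
x 130.5 y -29.6 z 0.5 wz -0.208 -> [ 439.98 -330.03  230.      0.9 ]
x 83 y -72 z 23 wz -0.16 -> [ 435.18 -220.26  207.      1.06]
x 94 y -58 z 24 wz -0.16 -> [ 430.54 -109.91  183.      1.22]
x 102.1 y -42.2 z 23 wz -0.15 -> [425.99   0.48 160.     1.37]
x 0 y 0 z 130 wz -0 -> [425.99   0.48  30.     1.37]
```

>>> {"fn": "carry_out", "kwargs": {
  "commands": [
    {"x": 109, "y": -77, "wz": -0.2, "fingers": 1},
    {"x": 109, "y": -77, "wz": -0.2},
    {"x": 109, "y": -77, "wz": -0.2},
    {"x": 109, "y": -77, "wz": -0.2},
    {"x": 109, "y": -77, "wz": -0.2}
  ]
}}

```text
schema error: expected keys fingers, x, y, z, wx, wy, wz
```

>>> {"fn": "carry_out", "kwargs": {
  "commands": [
    {"x": 122, "y": -54, "wz": -0.2},
    {"x": 122, "y": -54, "wz": -0.2},
    {"x": 122, "y": -54, "wz": -0.2},
    {"x": 122, "y": -54, "wz": -0.2},
    {"x": 122, "y": -54, "wz": -0.2}
  ]
}}

```text
schema error: expected keys fingers, x, y, z, wx, wy, wz
```

>>> {"fn": "carry_out", "kwargs": {
  "commands": [
    {"x": 130.5, "y": -29.6, "z": 0.5, "wz": -0.208},
    {"x": 130.5, "y": -29.6, "z": 0.5, "wz": -0.208},
    {"x": 130.5, "y": -29.6, "z": 0.5, "wz": -0.208},
    {"x": 130.5, "y": -29.6, "z": 0.5, "wz": -0.208},
    {"x": 130.5, "y": -29.6, "z": 0.5, "wz": -0.208}
  ]
}}

```text
schema error: expected keys fingers, x, y, z, wx, wy, wz
```

All seven keys are required in every row.

>>> {"fn": "carry_out", "kwargs": {
  "commands": [
    {"fingers": 1, "x": 109, "y": -77, "z": 0, "wx": 0, "wy": 0, "wz": -0.2},
    {"fingers": 1, "x": 109, "y": -77, "z": 0, "wx": 0, "wy": 0, "wz": -0.2},
    {"fingers": 1, "x": 109, "y": -77, "z": 0, "wx": 0, "wy": 0, "wz": -0.2},
    {"fingers": 1, "x": 109, "y": -77, "z": 0, "wx": 0, "wy": 0, "wz": -0.2},
    {"fingers": 1, "x": 109, "y": -77, "z": 0, "wx": 0, "wy": 0, "wz": -0.2}
  ]
}}

```text
t: 2.42
eef_pos: [279.4, -538.7, 230.9]
tcp_rot: [[0.879, 0.476, 0.001], [0.476, -0.879, 0.0], [0.001, 0.0, -1.0]]
contact_force: [0.0, -0.3, -0.3]
width: 1.0
```

>>> {"fn": "carry_out", "kwargs": {
  "commands": [
    {"fingers": 1, "x": 122, "y": -54, "z": 0, "wx": 0, "wy": 0, "wz": -0.2},
    {"fingers": 1, "x": 122, "y": -54, "z": 0, "wx": 0, "wy": 0, "wz": -0.2},
    {"fingers": 1, "x": 122, "y": -54, "z": 0, "wx": 0, "wy": 0, "wz": -0.2},
    {"fingers": 1, "x": 122, "y": -54, "z": 0, "wx": 0, "wy": 0, "wz": -0.2},
    {"fingers": 1, "x": 122, "y": -54, "z": 0, "wx": 0, "wy": 0, "wz": -0.2}
  ]
}}

```text
t: 2.83
eef_pos: [360.5, -434.2, 230.8]
tcp_rot: [[0.768, 0.641, 0.001], [0.641, -0.768, 0.0], [0.001, 0.0, -1.0]]
contact_force: [-0.2, -0.9, 0.4]
width: 1.001
```

>>> {"fn": "carry_out", "kwargs": {
  "commands": [
    {"fingers": 1, "x": 130.5, "y": -29.6, "z": 0.5, "wx": 0, "wy": 0, "wz": -0.208},
    {"fingers": 1, "x": 130.5, "y": -29.6, "z": 0.5, "wx": 0, "wy": 0, "wz": -0.208},
    {"fingers": 1, "x": 130.5, "y": -29.6, "z": 0.5, "wx": 0, "wy": 0, "wz": -0.208},
    {"fingers": 1, "x": 130.5, "y": -29.6, "z": 0.5, "wx": 0, "wy": 0, "wz": -0.208},
    {"fingers": 1, "x": 130.5, "y": -29.6, "z": 0.5, "wx": 0, "wy": 0, "wz": -0.208}
  ]
}}

```text
t: 3.25
eef_pos: [441.7, -328.7, 230.0]
tcp_rot: [[0.62, 0.785, 0.001], [0.785, -0.62, 0.0], [0.001, 0.0, -1.0]]
contact_force: [-0.8, -0.4, 0.2]
width: 0.998
```

>>> {"fn": "carry_out", "kwargs": {
  "commands": [
    {"fingers": 1, "x": 83, "y": -72, "z": 23, "wx": 0, "wy": 0, "wz": -0.16},
    {"fingers": 1, "x": 83, "y": -72, "z": 23, "wx": 0, "wy": 0, "wz": -0.16},
    {"fingers": 1, "x": 83, "y": -72, "z": 23, "wx": 0, "wy": 0, "wz": -0.16},
    {"fingers": 1, "x": 83, "y": -72, "z": 23, "wx": 0, "wy": 0, "wz": -0.16}
  ]
}}

```text
t: 3.58
eef_pos: [434.2, -217.2, 206.1]
tcp_rot: [[0.487, 0.873, -0.002], [0.873, -0.487, 0.001], [0.0, -0.002, -1.0]]
contact_force: [1.3, -0.1, 0.5]
width: 1.001
```

>>> {"fn": "carry_out", "kwargs": {
  "commands": [
    {"fingers": 1, "x": 94, "y": -58, "z": 24, "wx": 0, "wy": 0, "wz": -0.16},
    {"fingers": 1, "x": 94, "y": -58, "z": 24, "wx": 0, "wy": 0, "wz": -0.16},
    {"fingers": 1, "x": 94, "y": -58, "z": 24, "wx": 0, "wy": 0, "wz": -0.16},
    {"fingers": 1, "x": 94, "y": -58, "z": 24, "wx": 0, "wy": 0, "wz": -0.16}
  ]
}}

```text
t: 3.92
eef_pos: [429.9, -107.1, 182.2]
tcp_rot: [[0.342, 0.94, -0.001], [0.94, -0.342, 0.001], [0.0, -0.001, -1.0]]
contact_force: [0.8, 0.1, -0.1]
width: 1.001
```

>>> {"fn": "carry_out", "kwargs": {
  "commands": [
    {"fingers": 1, "x": 102.1, "y": -42.2, "z": 23, "wx": 0, "wy": 0, "wz": -0.15},
    {"fingers": 1, "x": 102.1, "y": -42.2, "z": 23, "wx": 0, "wy": 0, "wz": -0.15},
    {"fingers": 1, "x": 102.1, "y": -42.2, "z": 23, "wx": 0, "wy": 0, "wz": -0.15},
    {"fingers": 1, "x": 102.1, "y": -42.2, "z": 23, "wx": 0, "wy": 0, "wz": -0.15},
    {"fingers": 1, "x": 102.1, "y": -42.2, "z": 23, "wx": 0, "wy": 0, "wz": -0.15}
  ]
}}

```text
t: 4.33
eef_pos: [426.5, -0.3, 159.9]
tcp_rot: [[0.2, 0.98, -0.0], [0.98, -0.2, 0.0], [-0.0, -0.0, -1.0]]
contact_force: [-0.1, -0.6, 0.1]
width: 0.999
```

```bash
python3 - <<'E'
from p import *; from h import *
imaging.grab_frame("side")
im=imaging.grab_frame("top"); p=now(); plan(p,[(426,.5,60,1.37)])
cv2.imwrite("pics/b.png",cv2.resize(im[130:350,160:340,::-1],None,fx=3,fy=2.7))
E
```

```text
now [426.6  -1.6 160.1] psi 1.367 tilt [ 0. -0.] t 4.43 w 0.997 F [-0.5 -0.5 -0.7]
x 1.9 y -1.1 z 100.1 wz -0.003 -> [425.96   0.52  60.02   1.37]
```

>>> {"fn": "carry_out", "kwargs": {
  "commands": [
    {"fingers": 1, "x": 1.9, "y": -1, "z": 65, "wx": 0, "wy": 0, "wz": 0},
    {"fingers": 1, "x": 1.9, "y": -1, "z": 65, "wx": 0, "wy": 0, "wz": 0},
    {"fingers": 1, "x": 1.9, "y": -1, "z": 65, "wx": 0, "wy": 0, "wz": 0},
    {"fingers": 1, "x": 1.9, "y": -1, "z": 65, "wx": 0, "wy": 0, "wz": 0}
  ]
}}

```text
t: 4.77
eef_pos: [425.2, 1.2, 94.8]
tcp_rot: [[0.202, 0.979, -0.002], [0.979, -0.202, 0.0], [-0.0, -0.002, -1.0]]
contact_force: [0.7, 0.6, -0.3]
width: 0.999
```

```bash
python3 - <<'E'
from p import *; from h import *
im=imaging.grab_frame("top"); p=now(); p=now();plan(p,[(426,.5,30,1.37)])
im2=imaging.grab_frame("side")
a=cv2.resize(im[180:310,190:330,::-1],(400,372));b=cv2.resize(im2[130:260,240:380,::-1],(400,372))
cv2.imwrite("pics/b.png",np.hstack([a,b]))
E
```

```text
now [426.1   1.5  95.8] psi 1.368 tilt [-0.  0.] t 4.82 w 1.001 F [0.4 0.8 0.6]
now [426.1   1.5  95.8] psi 1.368 tilt [-0.  0.] t 4.82 w 1.001 F [0.4 0.8 0.6]
x -1 y 0.1 z 65.8 wz -0.002 -> [425.96   0.52  29.99   1.37]
```

View pics/b.png

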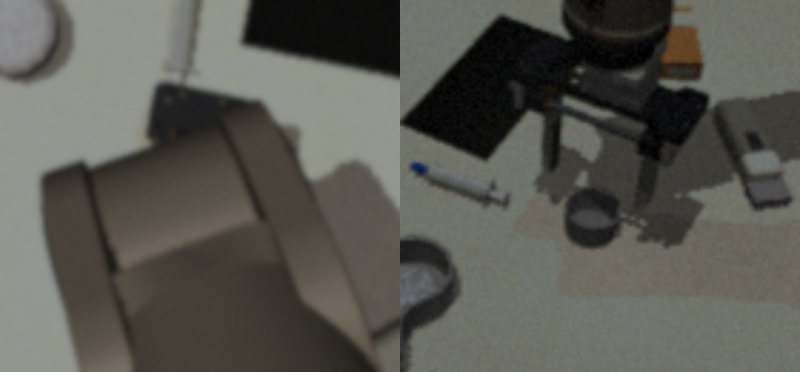

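The side view shows the open fingers astride the bowl at (595,217) in the crop. Next is descending, gripping and lifting.

>>> {"fn": "carry_out", "kwargs": {
  "commands": [
    {"fingers": 1, "x": -0.5, "y": 0, "z": 50, "wx": 0, "wy": 0, "wz": 0},
    {"fingers": 1, "x": -0.5, "y": 0, "z": 50, "wx": 0, "wy": 0, "wz": 0},
    {"fingers": 1, "x": -0.5, "y": 0, "z": 66, "wx": 0, "wy": 0, "wz": 0},
    {"fingers": 1, "x": -0.5, "y": 0, "z": 66, "wx": 0, "wy": 0, "wz": 0},
    {"fingers": 1, "x": -0.5, "y": 0, "z": 66, "wx": 0, "wy": 0, "wz": 0}
  ]
}}

```text
t: 5.28
eef_pos: [425.5, 1.9, 29.8]
tcp_rot: [[0.2, 0.98, -0.001], [0.98, -0.2, -0.0], [-0.0, -0.001, -1.0]]
contact_force: [0.2, -0.3, 1.0]
width: 1.005
```

>>> {"fn": "carry_out", "kwargs": {
  "commands": [
    {"fingers": 0.1, "x": 0, "y": 0, "z": 0, "wx": 0, "wy": 0, "wz": 0},
    {"fingers": 0.1, "x": 0, "y": 0, "z": 0, "wx": 0, "wy": 0, "wz": 0},
    {"fingers": 0.1, "x": 0, "y": 0, "z": 0, "wx": 0, "wy": 0, "wz": 0},
    {"fingers": 0.1, "x": 0, "y": 0, "z": 0, "wx": 0, "wy": 0, "wz": 0},
    {"fingers": 0.1, "x": 0, "y": 0, "z": 0, "wx": 0, "wy": 0, "wz": 0}
  ],
  "grip_force": 15
}}

```text
t: 5.7
eef_pos: [425.7, 1.9, 29.4]
tcp_rot: [[0.2, 0.98, 0.001], [0.98, -0.2, -0.0], [0.0, 0.001, -1.0]]
contact_force: [0.8, 0.1, 0.6]
width: 0.684
```

>>> {"fn": "carry_out", "kwargs": {
  "commands": [
    {"fingers": 0.1, "x": 0, "y": 0, "z": 0, "wx": 0, "wy": 0, "wz": 0},
    {"fingers": 0.1, "x": 0, "y": 0, "z": 0, "wx": 0, "wy": 0, "wz": 0},
    {"fingers": 0.1, "x": 0, "y": 0, "z": 0, "wx": 0, "wy": 0, "wz": 0},
    {"fingers": 0.1, "x": 0, "y": 0, "z": 0, "wx": 0, "wy": 0, "wz": 0},
    {"fingers": 0.1, "x": 0, "y": 0, "z": 0, "wx": 0, "wy": 0, "wz": 0}
  ]
}}

```text
t: 6.12
eef_pos: [425.7, 2.0, 29.3]
tcp_rot: [[0.2, 0.98, 0.0], [0.98, -0.2, -0.0], [-0.0, 0.0, -1.0]]
contact_force: [-1.2, -0.5, 7.8]
width: 0.632
```

```bash
python3 - <<'E'
from p import *
p=now();plan(p,[(426,.5,110,1.37),(598,-187.5,110,1.37),(598,-187.5,34,1.37)])
E
```

```text
now [425.7   2.   29.3] psi 1.37 tilt [ 0. -0.] t 6.12 w 0.632 F [-1.2 -0.5  7.8]
x -1.4 y 0.6 z -80.7 wz -0 -> [426.01   0.47 109.97   1.37]
x -75 y 103 z 0 wz -0 -> [511.96 -93.59 109.97   1.37]
x -74.8 y 103.1 z -0 wz -0 -> [ 598.04 -187.47  109.97    1.37]
x -0 y -0 z 76 wz -0 -> [ 598.04 -187.47   33.97    1.37]
```

>>> {"fn": "carry_out", "kwargs": {
  "commands": [
    {"fingers": 0.1, "x": 0, "y": 0, "z": -30, "wx": 0, "wy": 0, "wz": 0},
    {"fingers": 0.1, "x": 0, "y": 0, "z": -60, "wx": 0, "wy": 0, "wz": 0},
    {"fingers": 0.1, "x": 0, "y": 0, "z": -80, "wx": 0, "wy": 0, "wz": 0},
    {"fingers": 0.1, "x": 0, "y": 0, "z": -80, "wx": 0, "wy": 0, "wz": 0}
  ]
}}

```text
t: 6.45
eef_pos: [427.3, 2.1, 112.3]
tcp_rot: [[0.2, 0.98, 0.005], [0.98, -0.2, -0.0], [0.001, 0.005, -1.0]]
contact_force: [1.2, -0.2, -0.5]
width: 0.635
```

>>> {"fn": "carry_out", "kwargs": {
  "commands": [
    {"fingers": 0.1, "x": -75, "y": 103, "z": 0, "wx": 0, "wy": 0, "wz": 0},
    {"fingers": 0.1, "x": -75, "y": 103, "z": 0, "wx": 0, "wy": 0, "wz": 0},
    {"fingers": 0.1, "x": -75, "y": 103, "z": 0, "wx": 0, "wy": 0, "wz": 0},
    {"fingers": 0.1, "x": -75, "y": 103, "z": 0, "wx": 0, "wy": 0, "wz": 0},
    {"fingers": 0.1, "x": -75, "y": 103, "z": 0, "wx": 0, "wy": 0, "wz": 0}
  ]
}}

```text
t: 6.87
eef_pos: [512.0, -93.8, 107.9]
tcp_rot: [[0.203, 0.979, -0.001], [0.979, -0.203, 0.0], [0.0, -0.001, -1.0]]
contact_force: [-1.7, 1.0, -1.2]
width: 0.636
```

>>> {"fn": "carry_out", "kwargs": {
  "commands": [
    {"fingers": 0.1, "x": -75, "y": 103, "z": 0, "wx": 0, "wy": 0, "wz": 0},
    {"fingers": 0.1, "x": -75, "y": 103, "z": 0, "wx": 0, "wy": 0, "wz": 0},
    {"fingers": 0.1, "x": -75, "y": 103, "z": 0, "wx": 0, "wy": 0, "wz": 0},
    {"fingers": 0.1, "x": -75, "y": 103, "z": 0, "wx": 0, "wy": 0, "wz": 0},
    {"fingers": 0.1, "x": -75, "y": 103, "z": 0, "wx": 0, "wy": 0, "wz": 0}
  ]
}}

```text
t: 7.28
eef_pos: [597.4, -186.8, 107.7]
tcp_rot: [[0.201, 0.98, -0.001], [0.98, -0.201, 0.001], [0.0, -0.001, -1.0]]
contact_force: [-1.2, 0.4, -1.0]
width: 0.638
```

```bash
python3 - <<'E'
from p import *
p=now();plan(p,[(598.3,-186,33,1.37)])
E
```

```text
now [ 597.4 -186.8  107.7] psi 1.368 tilt [-0.001  0.001] t 7.28 w 0.638 F [-1.2  0.4 -1. ]
x 0.9 y 0.7 z 74.7 wz -0.002 -> [ 598.31 -186.02   33.03    1.37]
```

>>> {"fn": "carry_out", "kwargs": {
  "commands": [
    {"fingers": 0.1, "x": 0.9, "y": 0.5, "z": 35, "wx": 0, "wy": 0, "wz": 0},
    {"fingers": 0.1, "x": 0.9, "y": 0.5, "z": 60, "wx": 0, "wy": 0, "wz": 0},
    {"fingers": 0.1, "x": 0.9, "y": 0.5, "z": 74, "wx": 0, "wy": 0, "wz": 0},
    {"fingers": 0.1, "x": 0.9, "y": 0.5, "z": 74, "wx": 0, "wy": 0, "wz": 0},
    {"fingers": 0.1, "x": 0.9, "y": 0.5, "z": 74, "wx": 0, "wy": 0, "wz": 0}
  ]
}}

```text
t: 7.7
eef_pos: [597.5, -184.2, 35.0]
tcp_rot: [[0.199, 0.98, -0.001], [0.98, -0.199, 0.001], [0.0, -0.001, -1.0]]
contact_force: [1.2, -0.5, -0.3]
width: 0.636
```

>>> {"fn": "carry_out", "kwargs": {
  "commands": [
    {"fingers": 0.1, "x": 0, "y": 0, "z": 0, "wx": 0, "wy": 0, "wz": 0},
    {"fingers": 0.1, "x": 0, "y": 0, "z": 0, "wx": 0, "wy": 0, "wz": 0}
  ]
}}

```text
t: 7.87
eef_pos: [598.7, -185.2, 36.5]
tcp_rot: [[0.2, 0.98, 0.002], [0.98, -0.2, -0.0], [-0.0, 0.002, -1.0]]
contact_force: [0.5, 0.8, -0.8]
width: 0.633
```

>>> {"fn": "carry_out", "kwargs": {
  "commands": [
    {"fingers": 0.1, "x": -0.6, "y": 0, "z": 2, "wx": 0, "wy": 0, "wz": 0},
    {"fingers": 0.1, "x": -0.6, "y": 0, "z": 2, "wx": 0, "wy": 0, "wz": 0},
    {"fingers": 0.1, "x": -0.6, "y": 0, "z": 2.5, "wx": 0, "wy": 0, "wz": 0},
    {"fingers": 0.1, "x": -0.6, "y": 0, "z": 2.5, "wx": 0, "wy": 0, "wz": 0}
  ]
}}

```text
t: 8.2
eef_pos: [597.9, -186.1, 32.7]
tcp_rot: [[0.2, 0.98, 0.0], [0.98, -0.2, -0.0], [-0.0, 0.0, -1.0]]
contact_force: [0.6, -0.6, -0.3]
width: 0.634
```

>>> {"fn": "carry_out", "kwargs": {
  "commands": [
    {"fingers": 0.1, "x": 0, "y": 0, "z": 0, "wx": 0, "wy": 0, "wz": 0},
    {"fingers": 0.1, "x": 0, "y": 0, "z": 0, "wx": 0, "wy": 0, "wz": 0}
  ]
}}

```text
t: 8.37
eef_pos: [597.9, -186.0, 32.6]
tcp_rot: [[0.2, 0.98, 0.0], [0.98, -0.2, 0.0], [0.0, 0.0, -1.0]]
contact_force: [-0.2, 0.3, -1.0]
width: 0.632
```

>>> {"fn": "carry_out", "kwargs": {
  "commands": [
    {"fingers": 0.6, "x": 0, "y": 0, "z": 0, "wx": 0, "wy": 0, "wz": 0},
    {"fingers": 0.6, "x": 0, "y": 0, "z": 0, "wx": 0, "wy": 0, "wz": 0},
    {"fingers": 0.6, "x": 0, "y": 0, "z": 0, "wx": 0, "wy": 0, "wz": 0},
    {"fingers": 0.6, "x": 0, "y": 0, "z": 0, "wx": 0, "wy": 0, "wz": 0}
  ]
}}

```text
t: 8.7
eef_pos: [597.9, -185.9, 32.5]
tcp_rot: [[0.2, 0.98, 0.0], [0.98, -0.2, 0.0], [0.0, 0.0, -1.0]]
contact_force: [-0.1, -0.6, 0.4]
width: 0.803
```

>>> {"fn": "carry_out", "kwargs": {
  "commands": [
    {"fingers": 0.6, "x": 0, "y": 0, "z": -15, "wx": 0, "wy": 0, "wz": 0},
    {"fingers": 0.6, "x": 0, "y": 0, "z": -40, "wx": 0, "wy": 0, "wz": 0},
    {"fingers": 0.6, "x": 0, "y": 0, "z": -80, "wx": 0, "wy": 0, "wz": 0},
    {"fingers": 0.6, "x": 0, "y": 0, "z": -117, "wx": 0, "wy": 0, "wz": 0},
    {"fingers": 0.6, "x": 0, "y": 0, "z": -117, "wx": 0, "wy": 0, "wz": 0}
  ]
}}

```text
t: 9.12
eef_pos: [601.1, -186.4, 156.7]
tcp_rot: [[0.2, 0.98, 0.009], [0.98, -0.2, -0.002], [-0.001, 0.009, -1.0]]
contact_force: [1.0, -0.7, 0.4]
width: 0.798
```

```bash
python3 - <<'E'
from p import *
p=now();plan(p,[(535.2,-400,150,1.37),(535.2,-400,31,1.37)])
E
```

```text
now [ 601.1 -186.4  156.7] psi 1.37 tilt [ 0.009 -0.002] t 9.12 w 0.798 F [ 1.  -0.7  0.4]
x -111 y -11 z 3 wz -0 -> [ 568.19 -292.96  153.7     1.37]
x -111.5 y -10.9 z 3.7 wz -0 -> [ 535.24 -400.03  150.      1.37]
x 0 y -0 z 119 wz -0 -> [ 535.24 -400.03   31.      1.37]
```

>>> {"fn": "carry_out", "kwargs": {
  "commands": [
    {"fingers": 0.6, "x": -111.1, "y": -9.3, "z": 0, "wx": 0, "wy": 0, "wz": 0},
    {"fingers": 0.6, "x": -111.1, "y": -9.3, "z": 0, "wx": 0, "wy": 0, "wz": 0},
    {"fingers": 0.6, "x": -111.1, "y": -9.3, "z": 0, "wx": 0, "wy": 0, "wz": 0},
    {"fingers": 0.6, "x": -111.1, "y": -9.3, "z": 0, "wx": 0, "wy": 0, "wz": 0}
  ]
}}

```text
t: 9.45
eef_pos: [563.7, -300.1, 149.3]
tcp_rot: [[0.207, 0.978, -0.001], [0.978, -0.207, -0.003], [-0.003, -0.001, -1.0]]
contact_force: [-0.8, -0.2, -0.6]
width: 0.8
```

>>> {"fn": "carry_out", "kwargs": {
  "commands": [
    {"fingers": 0.6, "x": -111.1, "y": -9.3, "z": 0, "wx": 0, "wy": 0, "wz": 0},
    {"fingers": 0.6, "x": -111.1, "y": -9.3, "z": 0, "wx": 0, "wy": 0, "wz": 0},
    {"fingers": 0.6, "x": -111.1, "y": -9.3, "z": 0, "wx": 0, "wy": 0, "wz": 0},
    {"fingers": 0.6, "x": -111.1, "y": -9.3, "z": 0, "wx": 0, "wy": 0, "wz": 0},
    {"fingers": 0.6, "x": -111.1, "y": -9.3, "z": 0, "wx": 0, "wy": 0, "wz": 0}
  ]
}}

```text
t: 9.87
eef_pos: [534.4, -401.5, 149.1]
tcp_rot: [[0.203, 0.979, -0.0], [0.979, -0.203, 0.0], [0.0, -0.0, -1.0]]
contact_force: [-0.3, 1.1, -1.2]
width: 0.802
```

```bash
python3 - <<'E'
from p import *; from h import *
import pickle
im=imaging.grab_frame("side"); imaging.grab_frame("top")
p=now();plan(p,[(535.2,-400,31,1.37)])
im=imaging.grab_frame("side"); g=proj("side",[[535.2,-400,39]])[0]; print(g)
mk=masks("bottle",("side",),{"side":g});
if mk: print(fit("bottle",{"side":mk["side"][0]},[535,-400],yaw=False))
# bowl check
imaging.grab_frame("top")
for c in M:
    mk=masks("bowl",(c,),{c:proj(c,[[598,-187,20]])[0]})
    if mk: print(c,fit("bowl",{c:mk[c][0]},[598,-187],z=3,yaw=False))
u=int(g[0]);v=int(g[1]); cv2.imwrite("pics/c.png",cv2.resize(im[v-60:v+90,u-110:u+90,::-1],None,fx=4,fy=4))
E
```

```text
now [ 535.9 -398.7  149.4] psi 1.371 tilt [0.    0.001] t 9.97 w 0.803 F [-0.9 -0.2 -0.6]
x -1.4 y -0.4 z 118.4 wz 0.001 -> [ 535.19 -399.95   30.99    1.37]
[306.38041661 119.35671734]
(array([ 536.4399972 , -402.30594945]), np.float64(0.6417304873466492))
side (array([ 597.68558422, -186.47231512]), np.float64(0.9386022090911865))
top (array([ 595.37277996, -188.28489545]), np.float64(0.9117139577865601))
```

View pics/c.png

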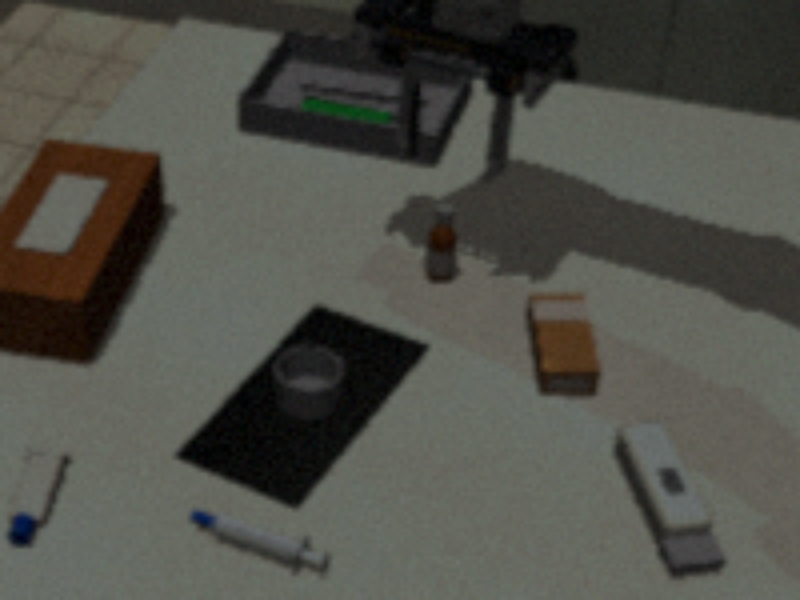

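The crop shows the bowl standing mid-mat at (308,382), the bottle at (441,250) between the open fingers, and the carton at (563,345). Now for the bottle.

>>> {"fn": "carry_out", "kwargs": {
  "commands": [
    {"fingers": 0.6, "x": -1.5, "y": 0.5, "z": 40, "wx": 0, "wy": 0, "wz": 0},
    {"fingers": 0.6, "x": -1.5, "y": 0.5, "z": 80, "wx": 0, "wy": 0, "wz": 0},
    {"fingers": 0.6, "x": -1.5, "y": 0.5, "z": 105, "wx": 0, "wy": 0, "wz": 0},
    {"fingers": 0.6, "x": -1.5, "y": 0.5, "z": 118, "wx": 0, "wy": 0, "wz": 0},
    {"fingers": 0.6, "x": -1.5, "y": 0.5, "z": 118, "wx": 0, "wy": 0, "wz": 0}
  ]
}}

```text
t: 10.63
eef_pos: [534.4, -400.2, 28.8]
tcp_rot: [[0.199, 0.98, -0.003], [0.98, -0.199, 0.003], [0.002, -0.004, -1.0]]
contact_force: [-0.3, 0.3, -0.2]
width: 0.801
```

>>> {"fn": "carry_out", "kwargs": {
  "commands": [
    {"fingers": -0.7, "x": 0, "y": 0, "z": 0, "wx": 0, "wy": 0, "wz": 0},
    {"fingers": -0.7, "x": 0, "y": 0, "z": 0, "wx": 0, "wy": 0, "wz": 0},
    {"fingers": -0.7, "x": 0, "y": 0, "z": 0, "wx": 0, "wy": 0, "wz": 0},
    {"fingers": -0.7, "x": 0, "y": 0, "z": 0, "wx": 0, "wy": 0, "wz": 0},
    {"fingers": -0.7, "x": 0, "y": 0, "z": 0, "wx": 0, "wy": 0, "wz": 0}
  ],
  "grip_force": 15
}}

```text
t: 11.05
eef_pos: [536.0, -401.9, 32.7]
tcp_rot: [[0.2, 0.98, 0.001], [0.98, -0.2, -0.001], [-0.001, 0.001, -1.0]]
contact_force: [0.5, -0.4, -0.7]
width: 0.484
```

>>> {"fn": "carry_out", "kwargs": {
  "commands": [
    {"fingers": -0.7, "x": 0, "y": 0, "z": 0, "wx": 0, "wy": 0, "wz": 0},
    {"fingers": -0.7, "x": 0, "y": 0, "z": 0, "wx": 0, "wy": 0, "wz": 0},
    {"fingers": -0.7, "x": 0, "y": 0, "z": 0, "wx": 0, "wy": 0, "wz": 0},
    {"fingers": -0.7, "x": 0, "y": 0, "z": 0, "wx": 0, "wy": 0, "wz": 0},
    {"fingers": -0.7, "x": 0, "y": 0, "z": 0, "wx": 0, "wy": 0, "wz": 0}
  ]
}}

```text
t: 11.47
eef_pos: [535.6, -401.6, 31.8]
tcp_rot: [[0.2, 0.98, 0.0], [0.98, -0.2, -0.0], [-0.0, 0.0, -1.0]]
contact_force: [-1.4, 0.9, 4.8]
width: 0.293
```

```bash
python3 - <<'E'
from p import *
p=now();m=np.array([598.8,-187.3]);u=np.array([np.sin(.2),np.cos(.2)])
b=m+68*u; j=m-68*u; print(b,j)
plan(p,[(*p[:2],160,1.37),(*b,160,1.37),(*b,35,1.37)])
E
```

```text
now [ 535.6 -401.6   31.8] psi 1.37 tilt [ 0. -0.] t 11.47 w 0.293 F [-1.4  0.9  4.8]
[ 612.30951449 -120.65547271] [ 585.29048551 -253.94452729]
x 0 y 0 z -128.2 wz -0 -> [ 535.63 -401.61  159.95    1.37]
x 145 y 10 z 0 wz -0 -> [ 574.39 -261.53  159.95    1.37]
x 145.6 y 9 z -0 wz -0 -> [ 612.29 -120.66  159.95    1.37]
x 0 y 0 z 125 wz -0 -> [ 612.29 -120.66   34.95    1.37]
```

>>> {"fn": "carry_out", "kwargs": {
  "commands": [
    {"fingers": -0.7, "x": 0, "y": 0, "z": -30, "wx": 0, "wy": 0, "wz": 0},
    {"fingers": -0.7, "x": 0, "y": 0, "z": -60, "wx": 0, "wy": 0, "wz": 0},
    {"fingers": -0.7, "x": 0, "y": 0, "z": -95, "wx": 0, "wy": 0, "wz": 0},
    {"fingers": -0.7, "x": 0, "y": 0, "z": -128, "wx": 0, "wy": 0, "wz": 0},
    {"fingers": -0.7, "x": 0, "y": 0, "z": -128, "wx": 0, "wy": 0, "wz": 0}
  ]
}}

```text
t: 11.88
eef_pos: [538.0, -402.9, 166.2]
tcp_rot: [[0.2, 0.98, 0.007], [0.98, -0.2, -0.005], [-0.003, 0.008, -1.0]]
contact_force: [1.1, -0.0, -0.8]
width: 0.296
```

>>> {"fn": "carry_out", "kwargs": {
  "commands": [
    {"fingers": -0.7, "x": 145, "y": 9.5, "z": 0, "wx": 0, "wy": 0, "wz": 0},
    {"fingers": -0.7, "x": 145, "y": 9.5, "z": 0, "wx": 0, "wy": 0, "wz": 0},
    {"fingers": -0.7, "x": 145, "y": 9.5, "z": 0, "wx": 0, "wy": 0, "wz": 0},
    {"fingers": -0.7, "x": 145, "y": 9.5, "z": 0, "wx": 0, "wy": 0, "wz": 0},
    {"fingers": -0.7, "x": 145, "y": 9.5, "z": 0, "wx": 0, "wy": 0, "wz": 0}
  ]
}}

```text
t: 12.3
eef_pos: [575.6, -254.9, 159.5]
tcp_rot: [[0.193, 0.981, 0.001], [0.981, -0.193, 0.002], [0.002, 0.0, -1.0]]
contact_force: [0.4, 0.2, -0.4]
width: 0.296
```

>>> {"fn": "carry_out", "kwargs": {
  "commands": [
    {"fingers": -0.7, "x": 145, "y": 9.5, "z": 0, "wx": 0, "wy": 0, "wz": 0},
    {"fingers": -0.7, "x": 145, "y": 9.5, "z": 0, "wx": 0, "wy": 0, "wz": 0},
    {"fingers": -0.7, "x": 145, "y": 9.5, "z": 0, "wx": 0, "wy": 0, "wz": 0},
    {"fingers": -0.7, "x": 145, "y": 9.5, "z": 0, "wx": 0, "wy": 0, "wz": 0},
    {"fingers": -0.7, "x": 145, "y": 9.5, "z": 0, "wx": 0, "wy": 0, "wz": 0}
  ]
}}

```text
t: 12.72
eef_pos: [613.2, -115.0, 159.4]
tcp_rot: [[0.193, 0.981, 0.001], [0.981, -0.193, 0.002], [0.002, 0.0, -1.0]]
contact_force: [0.4, 0.7, -0.5]
width: 0.294
```

>>> {"fn": "carry_out", "kwargs": {
  "commands": [
    {"fingers": -0.7, "x": 0, "y": 0, "z": 0, "wx": 0, "wy": 0, "wz": 0},
    {"fingers": -0.7, "x": 0, "y": 0, "z": 0, "wx": 0, "wy": 0, "wz": 0},
    {"fingers": -0.7, "x": 0, "y": 0, "z": 0, "wx": 0, "wy": 0, "wz": 0}
  ]
}}

```text
t: 12.97
eef_pos: [611.6, -122.8, 159.2]
tcp_rot: [[0.202, 0.979, -0.0], [0.979, -0.202, -0.0], [-0.001, -0.0, -1.0]]
contact_force: [0.3, -0.6, -0.8]
width: 0.293
```

```bash
python3 - <<'E'
from p import *
p=now();plan(p,[(612,-121.6,35.2,1.37)])
E
```

```text
now [ 611.6 -122.8  159.2] psi 1.368 tilt [-0. -0.] t 12.97 w 0.293 F [ 0.3 -0.6 -0.8]
x 1.2 y 0.1 z 124 wz -0.002 -> [ 611.97 -121.61   35.23    1.37]
```

>>> {"fn": "carry_out", "kwargs": {
  "commands": [
    {"fingers": -0.7, "x": 0.6, "y": 0, "z": 40, "wx": 0, "wy": 0, "wz": 0},
    {"fingers": -0.7, "x": 0.6, "y": 0, "z": 75, "wx": 0, "wy": 0, "wz": 0},
    {"fingers": -0.7, "x": 0.6, "y": 0, "z": 100, "wx": 0, "wy": 0, "wz": 0},
    {"fingers": -0.7, "x": 0.6, "y": 0, "z": 115, "wx": 0, "wy": 0, "wz": 0},
    {"fingers": -0.7, "x": 0.6, "y": 0, "z": 118, "wx": 0, "wy": 0, "wz": 0}
  ]
}}

```text
t: 13.38
eef_pos: [610.0, -121.8, 38.3]
tcp_rot: [[0.201, 0.979, -0.004], [0.98, -0.201, 0.001], [-0.0, -0.004, -1.0]]
contact_force: [-0.0, 0.4, -0.1]
width: 0.294
```

>>> {"fn": "carry_out", "kwargs": {
  "commands": [
    {"fingers": -0.7, "x": 0, "y": 0, "z": 0, "wx": 0, "wy": 0, "wz": 0},
    {"fingers": -0.7, "x": 0, "y": 0, "z": 3, "wx": 0, "wy": 0, "wz": 0},
    {"fingers": -0.7, "x": 0, "y": 0, "z": 5, "wx": 0, "wy": 0, "wz": 0},
    {"fingers": -0.7, "x": 0, "y": 0, "z": 5, "wx": 0, "wy": 0, "wz": 0},
    {"fingers": -0.7, "x": 0, "y": 0, "z": 5, "wx": 0, "wy": 0, "wz": 0}
  ]
}}

```text
t: 13.8
eef_pos: [612.6, -120.8, 37.3]
tcp_rot: [[0.2, 0.98, 0.001], [0.98, -0.2, -0.0], [-0.0, 0.001, -1.0]]
contact_force: [-0.7, 0.2, -2.2]
width: 0.295
```

>>> {"fn": "carry_out", "kwargs": {
  "commands": [
    {"fingers": -0.7, "x": 0, "y": 0, "z": 1, "wx": 0, "wy": 0, "wz": 0},
    {"fingers": -0.7, "x": 0, "y": 0, "z": 1, "wx": 0, "wy": 0, "wz": 0},
    {"fingers": -0.7, "x": 0, "y": 0, "z": 1, "wx": 0, "wy": 0, "wz": 0},
    {"fingers": -0.7, "x": 0, "y": 0, "z": 1, "wx": 0, "wy": 0, "wz": 0}
  ]
}}

```text
t: 14.13
eef_pos: [612.2, -120.5, 35.6]
tcp_rot: [[0.2, 0.98, 0.0], [0.98, -0.2, 0.0], [0.0, 0.0, -1.0]]
contact_force: [-0.3, 0.2, -1.2]
width: 0.295
```

>>> {"fn": "carry_out", "kwargs": {
  "commands": [
    {"fingers": -0.7, "x": 0, "y": 0, "z": 0.7, "wx": 0, "wy": 0, "wz": 0},
    {"fingers": -0.7, "x": 0, "y": 0, "z": 0.7, "wx": 0, "wy": 0, "wz": 0},
    {"fingers": 0, "x": 0, "y": 0, "z": 0.7, "wx": 0, "wy": 0, "wz": 0},
    {"fingers": 0, "x": 0, "y": 0, "z": 0.7, "wx": 0, "wy": 0, "wz": 0},
    {"fingers": 0, "x": 0, "y": 0, "z": 0.7, "wx": 0, "wy": 0, "wz": 0}
  ]
}}

```text
t: 14.55
eef_pos: [612.2, -120.5, 34.8]
tcp_rot: [[0.2, 0.98, 0.0], [0.98, -0.2, 0.0], [0.0, 0.0, -1.0]]
contact_force: [-0.6, 0.1, -0.3]
width: 0.474
```

>>> {"fn": "carry_out", "kwargs": {
  "commands": [
    {"fingers": 0, "x": 0, "y": 0, "z": 0, "wx": 0, "wy": 0, "wz": 0},
    {"fingers": 0, "x": 0, "y": 0, "z": -20, "wx": 0, "wy": 0, "wz": 0},
    {"fingers": 0, "x": 0, "y": 0, "z": -50, "wx": 0, "wy": 0, "wz": 0},
    {"fingers": 0, "x": 0, "y": 0, "z": -90, "wx": 0, "wy": 0, "wz": 0},
    {"fingers": 0.6, "x": 0, "y": 0, "z": -125, "wx": 0, "wy": 0, "wz": 0}
  ]
}}

```text
t: 14.97
eef_pos: [611.9, -120.3, 161.5]
tcp_rot: [[0.199, 0.98, -0.0], [0.98, -0.199, 0.0], [0.0, -0.001, -1.0]]
contact_force: [0.2, 0.0, 0.1]
width: 0.543
```

```bash
python3 - <<'E'
from p import *
p=now();plan([612.2,-120.5,160,1.37],[(520,412.6,150,1.37),(520,412.6,29,1.37)])
E
```

```text
now [ 611.9 -120.3  161.5] psi 1.37 tilt [-0.  0.] t 14.97 w 0.543 F [0.2 0.  0.1]
x 126 y -49 z 2 wz -0 -> [589.32  12.74 158.     1.37]
x 126 y -49 z 3 wz -0 -> [566.43 145.98 155.     1.37]
x 126 y -49 z 2 wz -0 -> [543.55 279.22 153.     1.37]
x 126 y -49.7 z 3 wz -0 -> [519.97 412.61 150.     1.37]
x -0 y 0 z 121 wz -0 -> [519.97 412.61  29.     1.37]
```

>>> {"fn": "carry_out", "kwargs": {
  "commands": [
    {"fingers": 0.6, "x": 126, "y": -49, "z": 2, "wx": 0, "wy": 0, "wz": 0},
    {"fingers": 0.6, "x": 126, "y": -49, "z": 2, "wx": 0, "wy": 0, "wz": 0},
    {"fingers": 0.6, "x": 126, "y": -49, "z": 2, "wx": 0, "wy": 0, "wz": 0},
    {"fingers": 0.6, "x": 126, "y": -49, "z": 2, "wx": 0, "wy": 0, "wz": 0},
    {"fingers": 0.6, "x": 126, "y": -49, "z": 2, "wx": 0, "wy": 0, "wz": 0}
  ]
}}

```text
t: 15.38
eef_pos: [588.7, 17.1, 158.2]
tcp_rot: [[0.194, 0.981, 0.0], [0.981, -0.194, 0.001], [0.001, 0.0, -1.0]]
contact_force: [-0.1, 0.6, -0.6]
width: 0.799
```

>>> {"fn": "carry_out", "kwargs": {
  "commands": [
    {"fingers": 0.6, "x": 126, "y": -49, "z": 3, "wx": 0, "wy": 0, "wz": 0},
    {"fingers": 0.6, "x": 126, "y": -49, "z": 3, "wx": 0, "wy": 0, "wz": 0},
    {"fingers": 0.6, "x": 126, "y": -49, "z": 3, "wx": 0, "wy": 0, "wz": 0},
    {"fingers": 0.6, "x": 126, "y": -49, "z": 3, "wx": 0, "wy": 0, "wz": 0},
    {"fingers": 0.6, "x": 126, "y": -49, "z": 3, "wx": 0, "wy": 0, "wz": 0}
  ]
}}

```text
t: 15.8
eef_pos: [565.7, 149.5, 154.9]
tcp_rot: [[0.195, 0.981, -0.0], [0.981, -0.195, 0.001], [0.001, -0.0, -1.0]]
contact_force: [-0.0, -0.4, 0.2]
width: 0.797
```

>>> {"fn": "carry_out", "kwargs": {
  "commands": [
    {"fingers": 0.6, "x": 126, "y": -49, "z": 3, "wx": 0, "wy": 0, "wz": 0},
    {"fingers": 0.6, "x": 126, "y": -49, "z": 3, "wx": 0, "wy": 0, "wz": 0},
    {"fingers": 0.6, "x": 126, "y": -49, "z": 3, "wx": 0, "wy": 0, "wz": 0},
    {"fingers": 0.6, "x": 126, "y": -49, "z": 3, "wx": 0, "wy": 0, "wz": 0},
    {"fingers": 0.6, "x": 126, "y": -49, "z": 3, "wx": 0, "wy": 0, "wz": 0}
  ]
}}

```text
t: 16.22
eef_pos: [542.9, 282.1, 151.7]
tcp_rot: [[0.196, 0.981, -0.0], [0.981, -0.196, 0.001], [0.001, -0.001, -1.0]]
contact_force: [-0.1, -0.0, 0.4]
width: 0.801
```

>>> {"fn": "carry_out", "kwargs": {
  "commands": [
    {"fingers": 0.6, "x": 126, "y": -49.7, "z": 3, "wx": 0, "wy": 0, "wz": 0},
    {"fingers": 0.6, "x": 126, "y": -49.7, "z": 3, "wx": 0, "wy": 0, "wz": 0},
    {"fingers": 0.6, "x": 126, "y": -49.7, "z": 3, "wx": 0, "wy": 0, "wz": 0},
    {"fingers": 0.6, "x": 126, "y": -49.7, "z": 3, "wx": 0, "wy": 0, "wz": 0},
    {"fingers": 0.6, "x": 126, "y": -49.7, "z": 3, "wx": 0, "wy": 0, "wz": 0}
  ]
}}

```text
t: 16.63
eef_pos: [519.4, 414.8, 148.5]
tcp_rot: [[0.197, 0.98, -0.001], [0.98, -0.197, 0.001], [0.001, -0.001, -1.0]]
contact_force: [0.1, -0.5, -0.6]
width: 0.806
```

```bash
python3 - <<'E'
from p import *; from h import *
for c in M: imaging.grab_frame(c)
imaging.grab_frame("top")
for n,q,z,yaw in(("bowl",(598,-187,20),3,0),("bottle",(612,-121,42),3,0),("mat",(598,-187,3),0,1),("carton",(403,-322,14),0,1),("jar",(520,412,20),0,0)):
  for c in M:
    mk=masks(n,(c,),{c:proj(c,[q])[0]})
    if mk: r,i=fit(n,{c:mk[c][0]},[q[0],q[1],.3 if n=="carton" else -.2],z=z,yaw=yaw); print(n,c,np.round(r,2),round(i,3))
p=now();plan(p,[(520,412.6,29,1.37)])
E
```

```text
bowl side [ 597.93 -187.93] 0.598
bowl top [ 594.72 -188.5 ] 0.931
bottle top [ 642. -115.] 0.041
mat side [ 5.9323e+02 -1.8657e+02 -2.3000e-01] 0.438
mat top [ 5.9654e+02 -1.8851e+02 -2.0000e-01] 0.829
carton side [ 4.0360e+02 -3.2199e+02  2.7000e-01] 0.811
carton top [ 4.0071e+02 -3.2258e+02  3.1000e-01] 0.921
jar side [522.13 412.76] 0.776
now [520.2 412.4 148.9] psi 1.37 tilt [0. 0.] t 17.28 w 0.8 F [-0.5  0.5  0.4]
x 0.2 y -0.2 z 119.9 wz -0 -> [520.01 412.64  28.99   1.37]
```

>>> {"fn": "carry_out", "kwargs": {
  "commands": [
    {"fingers": 0.6, "x": 0, "y": 0, "z": 40, "wx": 0, "wy": 0, "wz": 0},
    {"fingers": 0.6, "x": 0, "y": 0, "z": 75, "wx": 0, "wy": 0, "wz": 0},
    {"fingers": 0.6, "x": 0, "y": 0, "z": 100, "wx": 0, "wy": 0, "wz": 0},
    {"fingers": 0.6, "x": 0, "y": 0, "z": 118, "wx": 0, "wy": 0, "wz": 0},
    {"fingers": 0.6, "x": 0, "y": 0, "z": 119, "wx": 0, "wy": 0, "wz": 0}
  ]
}}

```text
t: 17.7
eef_pos: [518.9, 411.6, 26.6]
tcp_rot: [[0.199, 0.98, -0.003], [0.98, -0.199, -0.002], [-0.003, -0.003, -1.0]]
contact_force: [0.3, -0.6, 0.8]
width: 0.802
```

>>> {"fn": "carry_out", "kwargs": {
  "commands": [
    {"fingers": -0.3, "x": 0, "y": 0, "z": 0, "wx": 0, "wy": 0, "wz": 0},
    {"fingers": -0.3, "x": 0, "y": 0, "z": 0, "wx": 0, "wy": 0, "wz": 0},
    {"fingers": -0.3, "x": 0, "y": 0, "z": 0, "wx": 0, "wy": 0, "wz": 0},
    {"fingers": -0.3, "x": 0, "y": 0, "z": 0, "wx": 0, "wy": 0, "wz": 0},
    {"fingers": -0.3, "x": 0, "y": 0, "z": 0, "wx": 0, "wy": 0, "wz": 0}
  ],
  "grip_force": 15
}}

```text
t: 18.12
eef_pos: [520.4, 412.8, 30.9]
tcp_rot: [[0.2, 0.98, 0.001], [0.98, -0.2, 0.001], [0.001, 0.001, -1.0]]
contact_force: [-0.1, -0.1, 0.6]
width: 0.485
```

>>> {"fn": "carry_out", "kwargs": {
  "commands": [
    {"fingers": -0.3, "x": 0, "y": 0, "z": 0, "wx": 0, "wy": 0, "wz": 0},
    {"fingers": -0.3, "x": 0, "y": 0, "z": 0, "wx": 0, "wy": 0, "wz": 0},
    {"fingers": -0.3, "x": 0, "y": 0, "z": 0, "wx": 0, "wy": 0, "wz": 0}
  ]
}}

```text
t: 18.37
eef_pos: [520.4, 412.8, 30.7]
tcp_rot: [[0.2, 0.98, 0.001], [0.98, -0.2, 0.001], [0.001, 0.001, -1.0]]
contact_force: [-0.8, -1.9, 8.0]
width: 0.451
```

```bash
python3 - <<'E'
from p import *; from h import *
a=imaging.grab_frame("top"); b=imaging.grab_frame("side")
q=proj("top",[[598,-187,20]])[0].astype(int); s=proj("side",[[598,-187,20]])[0].astype(int)
A=cv2.resize(a[q[1]-45:q[1]+45,q[0]-60:q[0]+60,::-1],(400,300)); B=cv2.resize(b[s[1]-45:s[1]+45,s[0]-60:s[0]+60,::-1],(400,300))
cv2.imwrite("pics/d.png",np.hstack([A,B]))
p=now(); plan([*p[:3],1.37],[(*p[:2],170,1.37),(585.3,-253.9,170,1.37),(585.3,-253.9,32,1.37)])
E
```

```text
now [520.4 412.8  30.7] psi 1.37 tilt [0.001 0.001] t 18.47 w 0.451 F [-1.5 -1.5  9. ]
x 0 y 0 z -139.3 wz -0 -> [520.41 412.84 170.03   1.37]
x -128 y 39 z 0 wz -0 -> [533.09 279.63 170.03   1.37]
x -128 y 39 z 0 wz -0 -> [545.78 146.43 170.03   1.37]
x -128 y 40 z 0 wz -0 -> [559.45  13.02 170.03   1.37]
x -128 y 39 z 0 wz -0 -> [ 572.14 -120.19  170.03    1.37]
x -128.4 y 39.6 z 0 wz -0 -> [ 585.33 -253.9   170.03    1.37]
x -0 y -0 z 138 wz -0 -> [ 585.33 -253.9    32.03    1.37]
```

View pics/d.png

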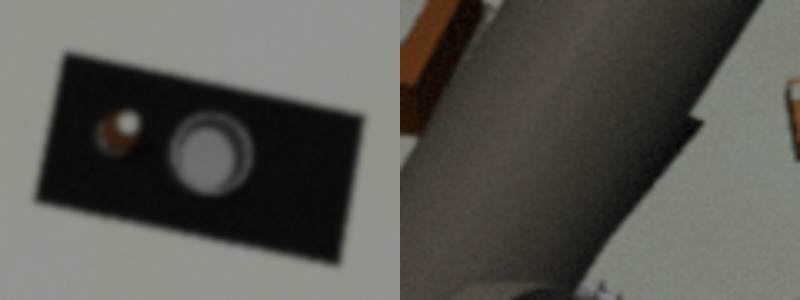

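Top crop: bottle upright on the left half at (117,133) and bowl mid-mat at (210,153). Jar gripped (width 0.451 = 42.4 mm); carrying it over.

>>> {"fn": "carry_out", "kwargs": {
  "commands": [
    {"fingers": -0.3, "x": 0, "y": 0, "z": -30, "wx": 0, "wy": 0, "wz": 0},
    {"fingers": -0.3, "x": 0, "y": 0, "z": -65, "wx": 0, "wy": 0, "wz": 0},
    {"fingers": -0.3, "x": 0, "y": 0, "z": -100, "wx": 0, "wy": 0, "wz": 0},
    {"fingers": -0.3, "x": 0, "y": 0, "z": -139, "wx": 0, "wy": 0, "wz": 0},
    {"fingers": -0.3, "x": 0, "y": 0, "z": -139, "wx": 0, "wy": 0, "wz": 0}
  ]
}}

```text
t: 18.88
eef_pos: [522.1, 415.1, 176.8]
tcp_rot: [[0.2, 0.98, 0.007], [0.98, -0.2, 0.006], [0.007, 0.006, -1.0]]
contact_force: [1.9, 0.7, -0.3]
width: 0.454
```

>>> {"fn": "carry_out", "kwargs": {
  "commands": [
    {"fingers": -0.3, "x": -128, "y": 39, "z": 0, "wx": 0, "wy": 0, "wz": 0},
    {"fingers": -0.3, "x": -128, "y": 39, "z": 0, "wx": 0, "wy": 0, "wz": 0},
    {"fingers": -0.3, "x": -128, "y": 39, "z": 0, "wx": 0, "wy": 0, "wz": 0},
    {"fingers": -0.3, "x": -128, "y": 39, "z": 0, "wx": 0, "wy": 0, "wz": 0},
    {"fingers": -0.3, "x": -128, "y": 39, "z": 0, "wx": 0, "wy": 0, "wz": 0}
  ]
}}

```text
t: 19.3
eef_pos: [533.9, 274.9, 168.9]
tcp_rot: [[0.205, 0.979, 0.001], [0.979, -0.205, -0.002], [-0.002, 0.001, -1.0]]
contact_force: [0.1, 0.1, -0.2]
width: 0.453
```

>>> {"fn": "carry_out", "kwargs": {
  "commands": [
    {"fingers": -0.3, "x": -128, "y": 39, "z": 0, "wx": 0, "wy": 0, "wz": 0},
    {"fingers": -0.3, "x": -128, "y": 39, "z": 0, "wx": 0, "wy": 0, "wz": 0},
    {"fingers": -0.3, "x": -128, "y": 39, "z": 0, "wx": 0, "wy": 0, "wz": 0},
    {"fingers": -0.3, "x": -128, "y": 39, "z": 0, "wx": 0, "wy": 0, "wz": 0},
    {"fingers": -0.3, "x": -128, "y": 39, "z": 0, "wx": 0, "wy": 0, "wz": 0}
  ]
}}

```text
t: 19.72
eef_pos: [546.0, 142.7, 168.8]
tcp_rot: [[0.204, 0.979, 0.0], [0.979, -0.204, -0.001], [-0.001, 0.001, -1.0]]
contact_force: [0.1, 1.2, 0.1]
width: 0.453
```

>>> {"fn": "carry_out", "kwargs": {
  "commands": [
    {"fingers": -0.3, "x": -128, "y": 40, "z": 0, "wx": 0, "wy": 0, "wz": 0},
    {"fingers": -0.3, "x": -128, "y": 40, "z": 0, "wx": 0, "wy": 0, "wz": 0},
    {"fingers": -0.3, "x": -128, "y": 40, "z": 0, "wx": 0, "wy": 0, "wz": 0},
    {"fingers": -0.3, "x": -128, "y": 40, "z": 0, "wx": 0, "wy": 0, "wz": 0},
    {"fingers": -0.3, "x": -128, "y": 40, "z": 0, "wx": 0, "wy": 0, "wz": 0}
  ]
}}

```text
t: 20.13
eef_pos: [559.5, 10.1, 168.7]
tcp_rot: [[0.204, 0.979, 0.0], [0.979, -0.204, -0.001], [-0.001, 0.0, -1.0]]
contact_force: [0.6, -0.0, -0.1]
width: 0.454
```

>>> {"fn": "carry_out", "kwargs": {
  "commands": [
    {"fingers": -0.3, "x": -128, "y": 39, "z": 0, "wx": 0, "wy": 0, "wz": 0},
    {"fingers": -0.3, "x": -128, "y": 39, "z": 0, "wx": 0, "wy": 0, "wz": 0},
    {"fingers": -0.3, "x": -128, "y": 39, "z": 0, "wx": 0, "wy": 0, "wz": 0},
    {"fingers": -0.3, "x": -128, "y": 39, "z": 0, "wx": 0, "wy": 0, "wz": 0},
    {"fingers": -0.3, "x": -128, "y": 39, "z": 0, "wx": 0, "wy": 0, "wz": 0}
  ]
}}

```text
t: 20.55
eef_pos: [572.1, -122.5, 168.6]
tcp_rot: [[0.203, 0.979, 0.0], [0.979, -0.203, -0.0], [-0.0, 0.0, -1.0]]
contact_force: [-0.7, 0.0, -0.5]
width: 0.451
```

>>> {"fn": "carry_out", "kwargs": {
  "commands": [
    {"fingers": -0.3, "x": -128.4, "y": 39.6, "z": 0, "wx": 0, "wy": 0, "wz": 0},
    {"fingers": -0.3, "x": -128.4, "y": 39.6, "z": 0, "wx": 0, "wy": 0, "wz": 0},
    {"fingers": -0.3, "x": -128.4, "y": 39.6, "z": 0, "wx": 0, "wy": 0, "wz": 0},
    {"fingers": -0.3, "x": -128.4, "y": 39.6, "z": 0, "wx": 0, "wy": 0, "wz": 0},
    {"fingers": -0.3, "x": -128.4, "y": 39.6, "z": 0, "wx": 0, "wy": 0, "wz": 0}
  ]
}}

```text
t: 20.97
eef_pos: [585.3, -255.8, 168.3]
tcp_rot: [[0.202, 0.979, -0.0], [0.979, -0.202, -0.0], [-0.0, -0.0, -1.0]]
contact_force: [0.2, -0.3, -0.6]
width: 0.455
```

>>> {"fn": "carry_out", "kwargs": {
  "commands": [
    {"fingers": -0.3, "x": 0, "y": 0, "z": 0, "wx": 0, "wy": 0, "wz": 0},
    {"fingers": -0.3, "x": 0, "y": 0, "z": 0, "wx": 0, "wy": 0, "wz": 0},
    {"fingers": -0.3, "x": 0, "y": 0, "z": 0, "wx": 0, "wy": 0, "wz": 0},
    {"fingers": -0.3, "x": 0, "y": 0, "z": 0, "wx": 0, "wy": 0, "wz": 0},
    {"fingers": -0.3, "x": 0, "y": 0, "z": 0, "wx": 0, "wy": 0, "wz": 0}
  ]
}}

```text
t: 21.38
eef_pos: [585.1, -253.1, 169.0]
tcp_rot: [[0.198, 0.98, 0.0], [0.98, -0.198, 0.0], [0.0, 0.0, -1.0]]
contact_force: [0.3, -0.3, 0.4]
width: 0.457
```

```bash
python3 - <<'E'
from p import *
p=now();plan([*p[:3],1.37],[(585.3,-253.9,33.7,1.37)])
E
```

```text
now [ 585.1 -253.1  169. ] psi 1.371 tilt [0. 0.] t 21.38 w 0.457 F [ 0.3 -0.3  0.4]
x -0.7 y 0.4 z 135.3 wz -0 -> [ 585.34 -253.88   33.7     1.37]
```

>>> {"fn": "carry_out", "kwargs": {
  "commands": [
    {"fingers": -0.3, "x": 0, "y": 0, "z": 40, "wx": 0, "wy": 0, "wz": 0},
    {"fingers": -0.3, "x": 0, "y": 0, "z": 75, "wx": 0, "wy": 0, "wz": 0},
    {"fingers": -0.3, "x": 0, "y": 0, "z": 105, "wx": 0, "wy": 0, "wz": 0},
    {"fingers": -0.3, "x": 0, "y": 0, "z": 122, "wx": 0, "wy": 0, "wz": 0},
    {"fingers": -0.3, "x": 0, "y": 0, "z": 130, "wx": 0, "wy": 0, "wz": 0}
  ]
}}

```text
t: 21.8
eef_pos: [583.5, -253.3, 36.1]
tcp_rot: [[0.199, 0.98, -0.003], [0.98, -0.199, 0.001], [0.001, -0.003, -1.0]]
contact_force: [-0.4, -0.1, -0.4]
width: 0.451
```

>>> {"fn": "carry_out", "kwargs": {
  "commands": [
    {"fingers": -0.3, "x": 0, "y": 0, "z": 0, "wx": 0, "wy": 0, "wz": 0},
    {"fingers": -0.3, "x": 0, "y": 0, "z": 2, "wx": 0, "wy": 0, "wz": 0},
    {"fingers": -0.3, "x": 0, "y": 0, "z": 4, "wx": 0, "wy": 0, "wz": 0},
    {"fingers": -0.3, "x": 0, "y": 0, "z": 4, "wx": 0, "wy": 0, "wz": 0},
    {"fingers": -0.3, "x": 0, "y": 0, "z": 4, "wx": 0, "wy": 0, "wz": 0}
  ]
}}

```text
t: 22.22
eef_pos: [585.3, -254.4, 35.8]
tcp_rot: [[0.2, 0.98, 0.001], [0.98, -0.2, -0.001], [-0.0, 0.001, -1.0]]
contact_force: [-0.1, -0.4, -0.1]
width: 0.454
```

>>> {"fn": "carry_out", "kwargs": {
  "commands": [
    {"fingers": -0.3, "x": 0, "y": 0, "z": 0, "wx": 0, "wy": 0, "wz": 0},
    {"fingers": -0.3, "x": 0, "y": 0, "z": 0, "wx": 0, "wy": 0, "wz": 0},
    {"fingers": -0.3, "x": 0, "y": 0, "z": 0, "wx": 0, "wy": 0, "wz": 0}
  ]
}}

```text
t: 22.47
eef_pos: [584.9, -254.3, 35.2]
tcp_rot: [[0.2, 0.98, 0.0], [0.98, -0.2, -0.0], [-0.0, 0.001, -1.0]]
contact_force: [-0.4, -0.0, -0.8]
width: 0.452
```

>>> {"fn": "carry_out", "kwargs": {
  "commands": [
    {"fingers": -0.3, "x": 0, "y": 0, "z": 1.3, "wx": 0, "wy": 0, "wz": 0},
    {"fingers": -0.3, "x": 0, "y": 0, "z": 1.3, "wx": 0, "wy": 0, "wz": 0},
    {"fingers": 0.3, "x": 0, "y": 0, "z": 1.3, "wx": 0, "wy": 0, "wz": 0},
    {"fingers": 0.3, "x": 0, "y": 0, "z": 1.3, "wx": 0, "wy": 0, "wz": 0},
    {"fingers": 0.3, "x": 0, "y": 0, "z": 1.3, "wx": 0, "wy": 0, "wz": 0}
  ]
}}

```text
t: 22.88
eef_pos: [584.7, -254.2, 33.4]
tcp_rot: [[0.2, 0.98, -0.0], [0.98, -0.2, 0.0], [0.0, -0.0, -1.0]]
contact_force: [-0.2, 0.3, -0.8]
width: 0.626
```

>>> {"fn": "carry_out", "kwargs": {
  "commands": [
    {"fingers": 0.3, "x": 0, "y": 0, "z": 0, "wx": 0, "wy": 0, "wz": 0},
    {"fingers": 0.3, "x": 0, "y": 0, "z": -20, "wx": 0, "wy": 0, "wz": 0},
    {"fingers": 0.3, "x": 0, "y": 0, "z": -55, "wx": 0, "wy": 0, "wz": 0},
    {"fingers": 0.3, "x": 0, "y": 0, "z": -90, "wx": 0, "wy": 0, "wz": 0},
    {"fingers": 0.8, "x": 0, "y": 0, "z": -120, "wx": 0, "wy": 0, "wz": 0}
  ]
}}

```text
t: 23.3
eef_pos: [584.8, -254.0, 155.4]
tcp_rot: [[0.2, 0.98, 0.0], [0.98, -0.2, 0.0], [0.0, 0.0, -1.0]]
contact_force: [1.0, -0.5, 0.8]
width: 0.689
```

```bash
python3 - <<'E'
from p import *
p=now();plan([584.9,-254.3,154,1.37],[(403.2,-322,130,1.88),(403.2,-322,28,1.88)])
E
```

```text
now [ 584.8 -254.   155.4] psi 1.37 tilt [0. 0.] t 23.3 w 0.689 F [ 1.  -0.5  0.8]
x -51 y -82 z 12 wz -0.25 -> [ 494.38 -287.92  142.      1.62]
x -29.6 y -92.7 z 12 wz -0.26 -> [ 403.24 -322.04  130.      1.88]
x 0.1 y -0 z 102 wz 0 -> [ 403.21 -321.95   28.      1.88]
```

>>> {"fn": "carry_out", "kwargs": {
  "commands": [
    {"fingers": 0.8, "x": -51, "y": -82, "z": 12, "wx": 0, "wy": 0, "wz": -0.25},
    {"fingers": 0.8, "x": -51, "y": -82, "z": 12, "wx": 0, "wy": 0, "wz": -0.25},
    {"fingers": 0.8, "x": -51, "y": -82, "z": 12, "wx": 0, "wy": 0, "wz": -0.25},
    {"fingers": 0.8, "x": -51, "y": -82, "z": 12, "wx": 0, "wy": 0, "wz": -0.25},
    {"fingers": 0.8, "x": -51, "y": -82, "z": 12, "wx": 0, "wy": 0, "wz": -0.25}
  ]
}}

```text
t: 23.72
eef_pos: [493.6, -288.5, 141.6]
tcp_rot: [[-0.046, 0.999, -0.0], [0.999, 0.046, -0.0], [-0.0, -0.0, -1.0]]
contact_force: [0.3, 1.0, 0.4]
width: 0.903
```

>>> {"fn": "carry_out", "kwargs": {
  "commands": [
    {"fingers": 0.8, "x": -29.6, "y": -92.7, "z": 12, "wx": 0, "wy": 0, "wz": -0.26},
    {"fingers": 0.8, "x": -29.6, "y": -92.7, "z": 12, "wx": 0, "wy": 0, "wz": -0.26},
    {"fingers": 0.8, "x": -29.6, "y": -92.7, "z": 12, "wx": 0, "wy": 0, "wz": -0.26},
    {"fingers": 0.8, "x": -29.6, "y": -92.7, "z": 12, "wx": 0, "wy": 0, "wz": -0.26},
    {"fingers": 0.8, "x": -29.6, "y": -92.7, "z": 12, "wx": 0, "wy": 0, "wz": -0.26}
  ]
}}

```text
t: 24.13
eef_pos: [403.6, -322.0, 129.6]
tcp_rot: [[-0.302, 0.953, 0.001], [0.953, 0.302, 0.0], [-0.0, 0.001, -1.0]]
contact_force: [0.5, -0.0, 1.1]
width: 0.905
```

>>> {"fn": "carry_out", "kwargs": {
  "commands": [
    {"fingers": 0.8, "x": 0, "y": 0, "z": 0, "wx": 0, "wy": 0, "wz": 0},
    {"fingers": 0.8, "x": 0, "y": 0, "z": 0, "wx": 0, "wy": 0, "wz": 0},
    {"fingers": 0.8, "x": 0, "y": 0, "z": 0, "wx": 0, "wy": 0, "wz": 0}
  ]
}}

```text
t: 24.38
eef_pos: [404.5, -321.2, 129.6]
tcp_rot: [[-0.305, 0.952, 0.001], [0.952, 0.305, 0.0], [0.0, 0.001, -1.0]]
contact_force: [0.1, 0.9, -0.1]
width: 0.905
```

```bash
python3 - <<'E'
from p import *; from h import *
for c in M: imaging.grab_frame(c)
for n,q,z,yaw in(("bowl",(598,-187,20),3,0),("bottle",(612,-121,42),3,0),("jar",(585,-254,23),3,0),("mat",(598,-187,3),0,1)):
  for c in M:
    mk=masks(n,(c,),{c:proj(c,[q])[0]})
    if mk: r,i=fit(n,{c:mk[c][0]},[q[0],q[1],-.2],z=z,yaw=yaw); print(n,c,np.round(r,2),round(i,3))
p=now();plan(p,[(403.2,-322,28,1.88)])
E
```

```text
bowl side [ 598.97 -185.92] 0.928
bowl top [ 596.01 -189.06] 0.869
bottle side [ 614.56 -118.06] 0.791
bottle top [ 611.08 -119.  ] 0.902
jar top [ 581.73 -252.88] 0.862
mat side [ 5.9983e+02 -1.8608e+02 -2.0000e-01] 0.645
mat top [ 5.9646e+02 -1.8870e+02 -2.0000e-01] 0.769
now [ 403.1 -321.9  129.5] psi 1.88 tilt [0. 0.] t 24.88 w 0.903 F [-0.8 -0.1  0.1]
x -0.1 y 0 z 101.5 wz -0 -> [ 403.18 -322.02   28.02    1.88]
```

>>> {"fn": "carry_out", "kwargs": {
  "commands": [
    {"fingers": 0.8, "x": 0, "y": 0, "z": 40, "wx": 0, "wy": 0, "wz": 0},
    {"fingers": 0.8, "x": 0, "y": 0, "z": 70, "wx": 0, "wy": 0, "wz": 0},
    {"fingers": 0.8, "x": 0, "y": 0, "z": 90, "wx": 0, "wy": 0, "wz": 0},
    {"fingers": 0.8, "x": 0, "y": 0, "z": 98, "wx": 0, "wy": 0, "wz": 0},
    {"fingers": 0.8, "x": 0, "y": 0, "z": 101, "wx": 0, "wy": 0, "wz": 0}
  ]
}}

```text
t: 25.3
eef_pos: [402.7, -321.3, 27.3]
tcp_rot: [[-0.304, 0.953, -0.002], [0.953, 0.304, 0.002], [0.002, -0.001, -1.0]]
contact_force: [0.8, 1.2, -0.2]
width: 0.898
```

>>> {"fn": "carry_out", "kwargs": {
  "commands": [
    {"fingers": -0.2, "x": 0, "y": 0, "z": 0, "wx": 0, "wy": 0, "wz": 0},
    {"fingers": -0.2, "x": 0, "y": 0, "z": 0, "wx": 0, "wy": 0, "wz": 0},
    {"fingers": -0.2, "x": 0, "y": 0, "z": 0, "wx": 0, "wy": 0, "wz": 0},
    {"fingers": -0.2, "x": 0, "y": 0, "z": 0, "wx": 0, "wy": 0, "wz": 0},
    {"fingers": -0.2, "x": 0, "y": 0, "z": 0, "wx": 0, "wy": 0, "wz": 0}
  ],
  "grip_force": 15
}}

```text
t: 25.72
eef_pos: [403.4, -322.3, 29.3]
tcp_rot: [[-0.304, 0.953, 0.001], [0.953, 0.304, -0.001], [-0.001, 0.001, -1.0]]
contact_force: [0.4, 0.3, 0.4]
width: 0.58
```

>>> {"fn": "carry_out", "kwargs": {
  "commands": [
    {"fingers": -0.2, "x": 0, "y": 0, "z": 0, "wx": 0, "wy": 0, "wz": 0},
    {"fingers": -0.2, "x": 0, "y": 0, "z": 0, "wx": 0, "wy": 0, "wz": 0},
    {"fingers": -0.2, "x": 0, "y": 0, "z": 0, "wx": 0, "wy": 0, "wz": 0},
    {"fingers": -0.2, "x": 0, "y": 0, "z": 0, "wx": 0, "wy": 0, "wz": 0}
  ]
}}

```text
t: 26.05
eef_pos: [403.3, -322.2, 29.1]
tcp_rot: [[-0.304, 0.953, 0.0], [0.953, 0.304, -0.001], [-0.001, 0.0, -1.0]]
contact_force: [-2.0, 1.4, 9.0]
width: 0.533
```

```bash
python3 - <<'E'
from p import *
p=now()
# dish (top 589.7,190.9; side 592,193) corrected by (2.5,1) -> 
d=np.array([592.2,192.3]); a=-.15; t=d-105*np.array([np.cos(a),np.sin(a)]); print("target",t)
plan([*p[:3],1.88],[(*p[:2],130,1.88),(470,-50,130,1.65),(*t,130,1.42),(*t,28,1.42)])
E
```

```text
now [ 403.3 -322.2   29.1] psi 1.88 tilt [ 0.    -0.001] t 26.05 w 0.533 F [-2.   1.4  9. ]
target [488.37903682 207.99100391]
x 0 y 0 z -100.9 wz -0 -> [ 403.32 -322.2   129.97    1.88]
x 120 y 73 z 0 wz 0.12 -> [ 436.34 -185.68  129.97    1.76]
x 126.9 y 58.6 z -0 wz 0.11 -> [470.03 -50.02 129.97   1.65]
x 128 y 19 z 0 wz 0.11 -> [478.84  79.08 129.97   1.54]
x 129.1 y 5.6 z -0 wz 0.12 -> [488.41 207.95 129.97   1.42]
x 0 y -0 z 102 wz -0 -> [488.41 207.95  27.97   1.42]
```

>>> {"fn": "carry_out", "kwargs": {
  "commands": [
    {"fingers": -0.2, "x": 0, "y": 0, "z": -30, "wx": 0, "wy": 0, "wz": 0},
    {"fingers": -0.2, "x": 0, "y": 0, "z": -60, "wx": 0, "wy": 0, "wz": 0},
    {"fingers": -0.2, "x": 0, "y": 0, "z": -90, "wx": 0, "wy": 0, "wz": 0},
    {"fingers": -0.2, "x": 0, "y": 0, "z": -101, "wx": 0, "wy": 0, "wz": 0},
    {"fingers": -0.2, "x": 0, "y": 0, "z": -101, "wx": 0, "wy": 0, "wz": 0}
  ]
}}

```text
t: 26.47
eef_pos: [404.3, -322.9, 132.2]
tcp_rot: [[-0.304, 0.953, 0.003], [0.953, 0.304, -0.003], [-0.004, 0.002, -1.0]]
contact_force: [0.5, -0.7, -1.1]
width: 0.534
```

>>> {"fn": "carry_out", "kwargs": {
  "commands": [
    {"fingers": -0.2, "x": 120, "y": 73, "z": 0, "wx": 0, "wy": 0, "wz": 0.12},
    {"fingers": -0.2, "x": 120, "y": 73, "z": 0, "wx": 0, "wy": 0, "wz": 0.12},
    {"fingers": -0.2, "x": 120, "y": 73, "z": 0, "wx": 0, "wy": 0, "wz": 0.12},
    {"fingers": -0.2, "x": 120, "y": 73, "z": 0, "wx": 0, "wy": 0, "wz": 0.12},
    {"fingers": -0.2, "x": 120, "y": 73, "z": 0, "wx": 0, "wy": 0, "wz": 0.12}
  ]
}}

```text
t: 26.88
eef_pos: [436.7, -180.9, 128.6]
tcp_rot: [[-0.193, 0.981, -0.001], [0.981, 0.193, 0.001], [0.001, -0.0, -1.0]]
contact_force: [-0.0, -0.2, -1.0]
width: 0.528
```

>>> {"fn": "carry_out", "kwargs": {
  "commands": [
    {"fingers": -0.2, "x": 126.9, "y": 58.6, "z": 0, "wx": 0, "wy": 0, "wz": 0.11},
    {"fingers": -0.2, "x": 126.9, "y": 58.6, "z": 0, "wx": 0, "wy": 0, "wz": 0.11},
    {"fingers": -0.2, "x": 126.9, "y": 58.6, "z": 0, "wx": 0, "wy": 0, "wz": 0.11},
    {"fingers": -0.2, "x": 126.9, "y": 58.6, "z": 0, "wx": 0, "wy": 0, "wz": 0.11},
    {"fingers": -0.2, "x": 126.9, "y": 58.6, "z": 0, "wx": 0, "wy": 0, "wz": 0.11}
  ]
}}

```text
t: 27.3
eef_pos: [470.4, -45.4, 128.7]
tcp_rot: [[-0.084, 0.996, -0.0], [0.996, 0.084, 0.002], [0.002, -0.0, -1.0]]
contact_force: [-0.3, -0.2, -1.2]
width: 0.529
```

>>> {"fn": "carry_out", "kwargs": {
  "commands": [
    {"fingers": -0.2, "x": 128, "y": 19, "z": 0, "wx": 0, "wy": 0, "wz": 0.11},
    {"fingers": -0.2, "x": 128, "y": 19, "z": 0, "wx": 0, "wy": 0, "wz": 0.11},
    {"fingers": -0.2, "x": 128, "y": 19, "z": 0, "wx": 0, "wy": 0, "wz": 0.11},
    {"fingers": -0.2, "x": 128, "y": 19, "z": 0, "wx": 0, "wy": 0, "wz": 0.11},
    {"fingers": -0.2, "x": 128, "y": 19, "z": 0, "wx": 0, "wy": 0, "wz": 0.11}
  ]
}}

```text
t: 27.72
eef_pos: [478.4, 82.1, 128.6]
tcp_rot: [[0.027, 1.0, -0.001], [1.0, -0.027, 0.001], [0.001, -0.001, -1.0]]
contact_force: [-0.1, -0.5, -1.1]
width: 0.532
```

>>> {"fn": "carry_out", "kwargs": {
  "commands": [
    {"fingers": -0.2, "x": 129.1, "y": 5.6, "z": 0, "wx": 0, "wy": 0, "wz": 0.12},
    {"fingers": -0.2, "x": 129.1, "y": 5.6, "z": 0, "wx": 0, "wy": 0, "wz": 0.12},
    {"fingers": -0.2, "x": 129.1, "y": 5.6, "z": 0, "wx": 0, "wy": 0, "wz": 0.12},
    {"fingers": -0.2, "x": 129.1, "y": 5.6, "z": 0, "wx": 0, "wy": 0, "wz": 0.12},
    {"fingers": -0.2, "x": 129.1, "y": 5.6, "z": 0, "wx": 0, "wy": 0, "wz": 0.12}
  ]
}}

```text
t: 28.13
eef_pos: [488.1, 210.4, 128.6]
tcp_rot: [[0.147, 0.989, -0.001], [0.989, -0.147, 0.001], [0.001, -0.001, -1.0]]
contact_force: [-0.5, 0.3, -0.3]
width: 0.531
```

>>> {"fn": "carry_out", "kwargs": {
  "commands": [
    {"fingers": -0.2, "x": 0, "y": 0, "z": 0, "wx": 0, "wy": 0, "wz": 0},
    {"fingers": -0.2, "x": 0, "y": 0, "z": 0, "wx": 0, "wy": 0, "wz": 0},
    {"fingers": -0.2, "x": 0, "y": 0, "z": 0, "wx": 0, "wy": 0, "wz": 0},
    {"fingers": -0.2, "x": 0, "y": 0, "z": 0, "wx": 0, "wy": 0, "wz": 0}
  ]
}}

```text
t: 28.47
eef_pos: [488.6, 206.6, 129.4]
tcp_rot: [[0.153, 0.988, -0.0], [0.988, -0.153, -0.001], [-0.001, 0.0, -1.0]]
contact_force: [-0.5, 1.1, -0.5]
width: 0.528
```

```bash
python3 - <<'E'
from p import *; from h import *
p=now(); p=now()
im=imaging.grab_frame("side"); imaging.grab_frame("side")
mk=masks("carton",("side",),{"side":proj("side",[[488,208,115]])[0]})
if mk: print(fit("carton",{"side":mk["side"][0]},[488,208,-.15],z=p[2]-29.1))
plan(p,[(488.4,208,29.3,1.42)])
E
```

```text
now [488.6 206.6 129.4] psi 1.418 tilt [-0.    -0.001] t 28.47 w 0.528 F [-0.5  1.1 -0.5]
now [488.6 206.6 129.4] psi 1.418 tilt [-0.    -0.001] t 28.47 w 0.528 F [-0.5  1.1 -0.5]
(array([ 4.91738205e+02,  2.08216287e+02, -7.92113375e-02]), np.float64(0.7330201864242554))
x 1.3 y -0.4 z 100.1 wz -0.002 -> [488.43 207.95  29.26   1.42]
```

>>> {"fn": "carry_out", "kwargs": {
  "commands": [
    {"fingers": -0.2, "x": 0.6, "y": 0, "z": 40, "wx": 0, "wy": 0, "wz": 0},
    {"fingers": -0.2, "x": 0.6, "y": 0, "z": 70, "wx": 0, "wy": 0, "wz": 0},
    {"fingers": -0.2, "x": 0.6, "y": 0, "z": 86, "wx": 0, "wy": 0, "wz": 0},
    {"fingers": -0.2, "x": 0.6, "y": 0, "z": 93, "wx": 0, "wy": 0, "wz": 0},
    {"fingers": -0.2, "x": 0.6, "y": 0, "z": 96, "wx": 0, "wy": 0, "wz": 0}
  ]
}}

```text
t: 29.03
eef_pos: [488.0, 208.6, 32.7]
tcp_rot: [[0.15, 0.989, -0.001], [0.989, -0.15, -0.0], [-0.001, -0.001, -1.0]]
contact_force: [0.4, -0.0, -1.1]
width: 0.529
```

>>> {"fn": "carry_out", "kwargs": {
  "commands": [
    {"fingers": -0.2, "x": 0, "y": 0, "z": 0, "wx": 0, "wy": 0, "wz": 0},
    {"fingers": -0.2, "x": 0, "y": 0, "z": 0, "wx": 0, "wy": 0, "wz": 0},
    {"fingers": -0.2, "x": 0, "y": 0, "z": 0, "wx": 0, "wy": 0, "wz": 0},
    {"fingers": -0.2, "x": 0, "y": 0, "z": 0, "wx": 0, "wy": 0, "wz": 0},
    {"fingers": -0.2, "x": 0, "y": 0, "z": 0, "wx": 0, "wy": 0, "wz": 0}
  ]
}}

```text
t: 29.45
eef_pos: [488.9, 208.9, 34.2]
tcp_rot: [[0.151, 0.989, 0.001], [0.989, -0.151, 0.0], [0.001, 0.001, -1.0]]
contact_force: [-0.2, -1.0, -1.0]
width: 0.534
```

Still about 5 mm up; lower, then release and rise.

>>> {"fn": "carry_out", "kwargs": {
  "commands": [
    {"fingers": -0.2, "x": -0.9, "y": -0.3, "z": 2, "wx": 0, "wy": 0, "wz": 0},
    {"fingers": -0.2, "x": -0.9, "y": -0.3, "z": 4, "wx": 0, "wy": 0, "wz": 0},
    {"fingers": -0.2, "x": -0.9, "y": -0.3, "z": 4.5, "wx": 0, "wy": 0, "wz": 0},
    {"fingers": -0.2, "x": -0.9, "y": -0.3, "z": 4.5, "wx": 0, "wy": 0, "wz": 0},
    {"fingers": -0.2, "x": -0.9, "y": -0.3, "z": 4.5, "wx": 0, "wy": 0, "wz": 0}
  ]
}}

```text
t: 29.87
eef_pos: [488.0, 207.8, 29.1]
tcp_rot: [[0.151, 0.989, -0.0], [0.989, -0.151, -0.0], [-0.0, 0.0, -1.0]]
contact_force: [-1.5, -0.6, 5.0]
width: 0.53
```

>>> {"fn": "carry_out", "kwargs": {
  "commands": [
    {"fingers": 0.35, "x": 0, "y": 0, "z": 0, "wx": 0, "wy": 0, "wz": 0},
    {"fingers": 0.35, "x": 0, "y": 0, "z": 0, "wx": 0, "wy": 0, "wz": 0},
    {"fingers": 0.35, "x": 0, "y": 0, "z": 0, "wx": 0, "wy": 0, "wz": 0},
    {"fingers": 0.35, "x": 0, "y": 0, "z": 0, "wx": 0, "wy": 0, "wz": 0}
  ]
}}

```text
t: 30.2
eef_pos: [488.0, 208.1, 28.9]
tcp_rot: [[0.15, 0.989, -0.0], [0.989, -0.15, 0.0], [0.0, -0.0, -1.0]]
contact_force: [-0.4, -0.3, 0.3]
width: 0.676
```

>>> {"fn": "carry_out", "kwargs": {
  "commands": [
    {"fingers": 0.35, "x": 0, "y": 0, "z": -25, "wx": 0, "wy": 0, "wz": 0},
    {"fingers": 0.35, "x": 0, "y": 0, "z": -55, "wx": 0, "wy": 0, "wz": 0},
    {"fingers": 0.35, "x": 0, "y": 0, "z": -90, "wx": 0, "wy": 0, "wz": 0},
    {"fingers": 0.6, "x": 0, "y": 0, "z": -110, "wx": 0, "wy": 0, "wz": 0},
    {"fingers": 0.6, "x": 0, "y": 0, "z": -110, "wx": 0, "wy": 0, "wz": 0}
  ]
}}

```text
t: 30.62
eef_pos: [489.9, 209.1, 143.1]
tcp_rot: [[0.151, 0.989, 0.006], [0.989, -0.151, 0.002], [0.003, 0.005, -1.0]]
contact_force: [1.0, 0.5, 0.5]
width: 0.777
```

```bash
python3 - <<'E'
from p import *
p=now();plan([488.4,208,139,1.42],[(403.3,331.8,130,1.42),(403.3,331.8,27,1.42)])
E
```

```text
now [489.9 209.1 143.1] psi 1.42 tilt [0.006 0.002] t 30.62 w 0.777 F [1.  0.5 0.5]
x 109.6 y -102.7 z 9 wz -0 -> [403.33 331.78 130.     1.42]
x 0 y -0 z 103 wz -0 -> [403.33 331.78  27.     1.42]
```

>>> {"fn": "carry_out", "kwargs": {
  "commands": [
    {"fingers": 0.6, "x": 109.6, "y": -102.7, "z": 9, "wx": 0, "wy": 0, "wz": 0},
    {"fingers": 0.6, "x": 109.6, "y": -102.7, "z": 9, "wx": 0, "wy": 0, "wz": 0},
    {"fingers": 0.6, "x": 109.6, "y": -102.7, "z": 9, "wx": 0, "wy": 0, "wz": 0},
    {"fingers": 0.6, "x": 109.6, "y": -102.7, "z": 9, "wx": 0, "wy": 0, "wz": 0},
    {"fingers": 0.6, "x": 109.6, "y": -102.7, "z": 9, "wx": 0, "wy": 0, "wz": 0}
  ]
}}

```text
t: 31.03
eef_pos: [399.1, 336.5, 129.7]
tcp_rot: [[0.144, 0.99, -0.001], [0.99, -0.144, 0.002], [0.002, -0.001, -1.0]]
contact_force: [-0.8, -0.1, -0.3]
width: 0.801
```

>>> {"fn": "carry_out", "kwargs": {
  "commands": [
    {"fingers": 0.6, "x": 0, "y": 0, "z": 0, "wx": 0, "wy": 0, "wz": 0},
    {"fingers": 0.6, "x": 0, "y": 0, "z": 0, "wx": 0, "wy": 0, "wz": 0},
    {"fingers": 0.6, "x": 0, "y": 0, "z": 0, "wx": 0, "wy": 0, "wz": 0},
    {"fingers": 0.6, "x": 0, "y": 0, "z": 0, "wx": 0, "wy": 0, "wz": 0}
  ]
}}

```text
t: 31.37
eef_pos: [403.7, 330.7, 129.8]
tcp_rot: [[0.152, 0.988, -0.0], [0.988, -0.152, -0.0], [-0.0, 0.0, -1.0]]
contact_force: [1.3, 0.0, -0.3]
width: 0.801
```

```bash
python3 - <<'E'
from p import *; from h import *
F={c:imaging.grab_frame(c) for c in M}
for n,q,z,yaw in(("carton",(488,208,14),0,1),("kidney_dish",(592,192,20),0,1),("tape_roll",(403,332,11),0,0)):
  for c in M:
    mk=masks(n,(c,),{c:proj(c,[q])[0]})
    if mk: r,i=fit(n,{c:mk[c][0]},[q[0],q[1],-.15],z=z,yaw=yaw); print(n,c,np.round(r,3),round(i,3))
im=[]
for c in M:
    u=proj(c,[[530,208,20]])[0].astype(int); im.append(cv2.resize(F[c][u[1]-60:u[1]+100,max(u[0]-80,0):u[0]+80,::-1],(400,400)))
cv2.imwrite("pics/e.png",np.hstack(im))
p=now();plan(p,[(403.3,331.8,27,1.42)])
E
```

```text
carton top [ 4.86241e+02  2.07055e+02 -1.47000e-01] 0.936
kidney_dish side [ 5.94917e+02  1.92579e+02 -1.09000e-01] 0.864
kidney_dish top [ 5.89947e+02  1.90450e+02 -1.46000e-01] 0.966
tape_roll side [401.633 332.664] 0.897
tape_roll top [399.867 331.405] 0.787
now [403.1 331.7 130.1] psi 1.419 tilt [0. 0.] t 31.77 w 0.8 F [-0.4  0.1  0.7]
x 0.1 y 0.2 z 103.1 wz -0.001 -> [403.29 331.79  26.95   1.42]
```

View pics/e.png

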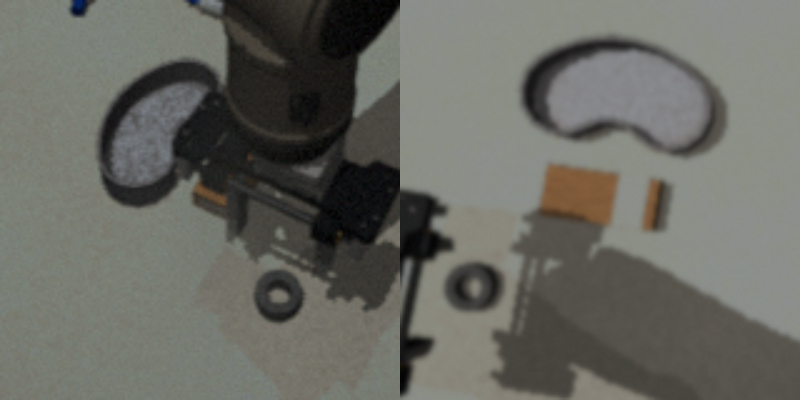

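The carton lies parallel to the dish, in front of its hollow (top crop (590,195); measured 105.0 mm before the dish, 1.2 mm off centre, 0.001 rad). The tape at (472,287) is next.

>>> {"fn": "carry_out", "kwargs": {
  "commands": [
    {"fingers": 0.6, "x": 0.3, "y": 0, "z": 40, "wx": 0, "wy": 0, "wz": 0},
    {"fingers": 0.6, "x": 0.3, "y": 0, "z": 70, "wx": 0, "wy": 0, "wz": 0},
    {"fingers": 0.6, "x": 0.3, "y": 0, "z": 88, "wx": 0, "wy": 0, "wz": 0},
    {"fingers": 0.6, "x": 0.3, "y": 0, "z": 96, "wx": 0, "wy": 0, "wz": 0},
    {"fingers": 0.6, "x": 0.3, "y": 0, "z": 100, "wx": 0, "wy": 0, "wz": 0}
  ]
}}

```text
t: 32.18
eef_pos: [402.5, 331.9, 29.0]
tcp_rot: [[0.15, 0.989, -0.001], [0.989, -0.15, -0.001], [-0.001, -0.001, -1.0]]
contact_force: [0.0, 0.3, 1.3]
width: 0.8
```

>>> {"fn": "carry_out", "kwargs": {
  "commands": [
    {"fingers": 0.6, "x": 0, "y": 0, "z": 0, "wx": 0, "wy": 0, "wz": 0},
    {"fingers": 0.6, "x": 0, "y": 0, "z": 2, "wx": 0, "wy": 0, "wz": 0},
    {"fingers": 0.6, "x": 0, "y": 0, "z": 3.5, "wx": 0, "wy": 0, "wz": 0},
    {"fingers": 0.6, "x": 0, "y": 0, "z": 3.5, "wx": 0, "wy": 0, "wz": 0},
    {"fingers": 0.6, "x": 0, "y": 0, "z": 3.5, "wx": 0, "wy": 0, "wz": 0}
  ]
}}

```text
t: 32.6
eef_pos: [403.4, 332.2, 27.1]
tcp_rot: [[0.151, 0.989, 0.001], [0.989, -0.151, 0.0], [0.001, 0.001, -1.0]]
contact_force: [1.0, -0.0, 0.5]
width: 0.801
```

>>> {"fn": "carry_out", "kwargs": {
  "commands": [
    {"fingers": -0.25, "x": 0, "y": 0, "z": 0, "wx": 0, "wy": 0, "wz": 0},
    {"fingers": -0.25, "x": 0, "y": 0, "z": 0, "wx": 0, "wy": 0, "wz": 0},
    {"fingers": -0.25, "x": 0, "y": 0, "z": 0, "wx": 0, "wy": 0, "wz": 0},
    {"fingers": -0.25, "x": 0, "y": 0, "z": 0, "wx": 0, "wy": 0, "wz": 0},
    {"fingers": -0.25, "x": 0, "y": 0, "z": 0, "wx": 0, "wy": 0, "wz": 0}
  ],
  "grip_force": 15
}}

```text
t: 33.02
eef_pos: [403.0, 332.1, 26.6]
tcp_rot: [[0.151, 0.989, -0.0], [0.989, -0.151, 0.0], [0.0, -0.0, -1.0]]
contact_force: [0.4, -0.8, -0.1]
width: 0.483
```

>>> {"fn": "carry_out", "kwargs": {
  "commands": [
    {"fingers": -0.25, "x": 0, "y": 0, "z": 0, "wx": 0, "wy": 0, "wz": 0},
    {"fingers": -0.25, "x": 0, "y": 0, "z": 0, "wx": 0, "wy": 0, "wz": 0},
    {"fingers": -0.25, "x": 0, "y": 0, "z": 0, "wx": 0, "wy": 0, "wz": 0}
  ]
}}

```text
t: 33.27
eef_pos: [403.0, 332.1, 26.5]
tcp_rot: [[0.15, 0.989, 0.0], [0.989, -0.15, 0.0], [0.0, 0.0, -1.0]]
contact_force: [0.2, 0.7, 2.4]
width: 0.48
```

```bash
python3 - <<'E'
from p import *
p=now();plan([*p[:3],1.42],[(*p[:2],p[2]+95,1.42),(488.3,208,p[2]+95,1.42),(488.3,208,p[2]+28.3,1.42)])
E
```

```text
now [403.  332.1  26.5] psi 1.42 tilt [0. 0.] t 33.27 w 0.48 F [0.2 0.7 2.4]
x 0 y 0 z -95 wz -0 -> [403.02 332.12 121.55   1.42]
x -109.9 y 103 z -0 wz -0 -> [488.34 207.99 121.55   1.42]
x 0 y -0 z 66.7 wz -0 -> [488.34 207.99  54.85   1.42]
```

>>> {"fn": "carry_out", "kwargs": {
  "commands": [
    {"fingers": -0.25, "x": 0, "y": 0, "z": 0, "wx": 0, "wy": 0, "wz": 0},
    {"fingers": -0.25, "x": 0, "y": 0, "z": 0, "wx": 0, "wy": 0, "wz": 0},
    {"fingers": -0.25, "x": 0, "y": 0, "z": -25, "wx": 0, "wy": 0, "wz": 0},
    {"fingers": -0.25, "x": 0, "y": 0, "z": -55, "wx": 0, "wy": 0, "wz": 0},
    {"fingers": -0.25, "x": 0, "y": 0, "z": -95, "wx": 0, "wy": 0, "wz": 0}
  ]
}}

```text
t: 33.68
eef_pos: [401.7, 331.3, 120.9]
tcp_rot: [[0.15, 0.989, -0.004], [0.989, -0.15, -0.002], [-0.002, -0.003, -1.0]]
contact_force: [0.9, -0.3, -0.6]
width: 0.478
```

>>> {"fn": "carry_out", "kwargs": {
  "commands": [
    {"fingers": -0.25, "x": -109.9, "y": 103, "z": 0, "wx": 0, "wy": 0, "wz": 0},
    {"fingers": -0.25, "x": -109.9, "y": 103, "z": 0, "wx": 0, "wy": 0, "wz": 0},
    {"fingers": -0.25, "x": -109.9, "y": 103, "z": 0, "wx": 0, "wy": 0, "wz": 0},
    {"fingers": -0.25, "x": -109.9, "y": 103, "z": 0, "wx": 0, "wy": 0, "wz": 0},
    {"fingers": -0.25, "x": -109.9, "y": 103, "z": 0, "wx": 0, "wy": 0, "wz": 0}
  ]
}}

```text
t: 34.1
eef_pos: [491.4, 202.3, 121.2]
tcp_rot: [[0.158, 0.988, 0.001], [0.988, -0.158, -0.002], [-0.002, 0.001, -1.0]]
contact_force: [-0.0, 0.0, -1.0]
width: 0.479
```

>>> {"fn": "carry_out", "kwargs": {
  "commands": [
    {"fingers": -0.25, "x": 0, "y": 0, "z": 0, "wx": 0, "wy": 0, "wz": 0},
    {"fingers": -0.25, "x": 0, "y": 0, "z": 0, "wx": 0, "wy": 0, "wz": 0},
    {"fingers": -0.25, "x": 0, "y": 0, "z": 0, "wx": 0, "wy": 0, "wz": 0},
    {"fingers": -0.25, "x": 0, "y": 0, "z": 0, "wx": 0, "wy": 0, "wz": 0},
    {"fingers": -0.25, "x": 0, "y": 0, "z": 0, "wx": 0, "wy": 0, "wz": 0}
  ]
}}

```text
t: 34.52
eef_pos: [487.8, 208.9, 121.6]
tcp_rot: [[0.149, 0.989, 0.0], [0.989, -0.149, 0.0], [0.0, -0.0, -1.0]]
contact_force: [-0.4, 0.1, -0.1]
width: 0.482
```

>>> {"fn": "carry_out", "kwargs": {
  "commands": [
    {"fingers": -0.25, "x": 0, "y": 0, "z": 25, "wx": 0, "wy": 0, "wz": 0},
    {"fingers": -0.25, "x": 0, "y": 0, "z": 45, "wx": 0, "wy": 0, "wz": 0},
    {"fingers": -0.25, "x": 0, "y": 0, "z": 58, "wx": 0, "wy": 0, "wz": 0},
    {"fingers": -0.25, "x": 0, "y": 0, "z": 60, "wx": 0, "wy": 0, "wz": 0},
    {"fingers": -0.25, "x": 0, "y": 0, "z": 60, "wx": 0, "wy": 0, "wz": 0}
  ]
}}

```text
t: 34.93
eef_pos: [487.8, 208.3, 61.1]
tcp_rot: [[0.15, 0.989, -0.001], [0.989, -0.15, -0.0], [-0.0, -0.001, -1.0]]
contact_force: [-0.4, -0.4, -0.5]
width: 0.481
```

>>> {"fn": "carry_out", "kwargs": {
  "commands": [
    {"fingers": -0.25, "x": 0, "y": 0, "z": 0, "wx": 0, "wy": 0, "wz": 0},
    {"fingers": -0.25, "x": 0, "y": 0, "z": 0, "wx": 0, "wy": 0, "wz": 0},
    {"fingers": -0.25, "x": 0, "y": 0, "z": 0, "wx": 0, "wy": 0, "wz": 0},
    {"fingers": -0.25, "x": 0, "y": 0, "z": 0, "wx": 0, "wy": 0, "wz": 0},
    {"fingers": -0.25, "x": 0, "y": 0, "z": 0, "wx": 0, "wy": 0, "wz": 0}
  ]
}}

```text
t: 35.35
eef_pos: [488.6, 208.0, 62.0]
tcp_rot: [[0.151, 0.989, 0.001], [0.989, -0.151, 0.0], [0.0, 0.001, -1.0]]
contact_force: [0.1, -0.1, -0.4]
width: 0.479
```

>>> {"fn": "carry_out", "kwargs": {
  "commands": [
    {"fingers": -0.25, "x": 0, "y": 0, "z": 3, "wx": 0, "wy": 0, "wz": 0},
    {"fingers": -0.25, "x": 0, "y": 0, "z": 5, "wx": 0, "wy": 0, "wz": 0},
    {"fingers": -0.25, "x": 0, "y": 0, "z": 6.4, "wx": 0, "wy": 0, "wz": 0},
    {"fingers": -0.25, "x": 0, "y": 0, "z": 6.4, "wx": 0, "wy": 0, "wz": 0},
    {"fingers": -0.25, "x": 0, "y": 0, "z": 6.4, "wx": 0, "wy": 0, "wz": 0}
  ]
}}

```text
t: 35.77
eef_pos: [488.2, 208.0, 55.0]
tcp_rot: [[0.15, 0.989, -0.0], [0.989, -0.15, 0.0], [-0.0, -0.0, -1.0]]
contact_force: [-0.3, 0.4, -0.1]
width: 0.483
```

>>> {"fn": "carry_out", "kwargs": {
  "commands": [
    {"fingers": -0.25, "x": 0, "y": 0, "z": 0, "wx": 0, "wy": 0, "wz": 0},
    {"fingers": -0.25, "x": 0, "y": 0, "z": 0, "wx": 0, "wy": 0, "wz": 0},
    {"fingers": -0.25, "x": 0, "y": 0, "z": 0, "wx": 0, "wy": 0, "wz": 0}
  ]
}}

```text
t: 36.02
eef_pos: [488.4, 207.9, 55.2]
tcp_rot: [[0.151, 0.989, 0.0], [0.989, -0.151, 0.0], [0.0, 0.0, -1.0]]
contact_force: [0.1, 0.6, 0.2]
width: 0.48
```

Lower the last 0.6 mm, release, rise and back off toward the robot's side for a clear view.

>>> {"fn": "carry_out", "kwargs": {
  "commands": [
    {"fingers": -0.25, "x": 0, "y": 0, "z": 0.6, "wx": 0, "wy": 0, "wz": 0},
    {"fingers": -0.25, "x": 0, "y": 0, "z": 0.6, "wx": 0, "wy": 0, "wz": 0},
    {"fingers": 0.25, "x": 0, "y": 0, "z": 0.6, "wx": 0, "wy": 0, "wz": 0},
    {"fingers": 0.25, "x": 0, "y": 0, "z": 0.6, "wx": 0, "wy": 0, "wz": 0},
    {"fingers": 0.25, "x": 0, "y": 0, "z": 0.6, "wx": 0, "wy": 0, "wz": 0}
  ]
}}

```text
t: 36.43
eef_pos: [488.3, 207.9, 54.5]
tcp_rot: [[0.151, 0.989, 0.0], [0.989, -0.151, 0.0], [0.0, 0.0, -1.0]]
contact_force: [-0.2, 0.3, 0.1]
width: 0.617
```

>>> {"fn": "carry_out", "kwargs": {
  "commands": [
    {"fingers": 0.25, "x": 0, "y": 0, "z": 0, "wx": 0, "wy": 0, "wz": 0},
    {"fingers": 0.25, "x": 0, "y": 0, "z": -25, "wx": 0, "wy": 0, "wz": 0},
    {"fingers": 0.25, "x": 0, "y": 0, "z": -60, "wx": 0, "wy": 0, "wz": 0},
    {"fingers": 0.25, "x": 0, "y": 0, "z": -95, "wx": 0, "wy": 0, "wz": 0},
    {"fingers": 0.25, "x": 0, "y": 0, "z": -130, "wx": 0, "wy": 0, "wz": 0}
  ]
}}

```text
t: 36.85
eef_pos: [487.8, 208.0, 185.9]
tcp_rot: [[0.15, 0.989, -0.001], [0.989, -0.15, 0.0], [0.0, -0.001, -1.0]]
contact_force: [0.5, -0.0, 0.8]
width: 0.621
```

>>> {"fn": "carry_out", "kwargs": {
  "commands": [
    {"fingers": 0.25, "x": 150, "y": -110, "z": 0, "wx": 0, "wy": 0, "wz": 0},
    {"fingers": 0.25, "x": 150, "y": -110, "z": 0, "wx": 0, "wy": 0, "wz": 0},
    {"fingers": 0.25, "x": 150, "y": -110, "z": 0, "wx": 0, "wy": 0, "wz": 0},
    {"fingers": 0.25, "x": 150, "y": -110, "z": 0, "wx": 0, "wy": 0, "wz": 0},
    {"fingers": 0.25, "x": 150, "y": -110, "z": 0, "wx": 0, "wy": 0, "wz": 0}
  ]
}}

```text
t: 37.27
eef_pos: [399.0, 377.1, 185.1]
tcp_rot: [[0.147, 0.989, -0.0], [0.989, -0.147, 0.002], [0.002, -0.0, -1.0]]
contact_force: [-0.3, -0.5, -0.1]
width: 0.627
```

>>> {"fn": "carry_out", "kwargs": {
  "commands": [
    {"fingers": 0.25, "x": 130, "y": -100, "z": 0, "wx": 0, "wy": 0, "wz": 0},
    {"fingers": 0.25, "x": 130, "y": -100, "z": 0, "wx": 0, "wy": 0, "wz": 0},
    {"fingers": 0.25, "x": 130, "y": -100, "z": 0, "wx": 0, "wy": 0, "wz": 0},
    {"fingers": 0.25, "x": 130, "y": -100, "z": 0, "wx": 0, "wy": 0, "wz": 0},
    {"fingers": 0.25, "x": 130, "y": -100, "z": 0, "wx": 0, "wy": 0, "wz": 0}
  ]
}}

```text
t: 37.68
eef_pos: [316.7, 522.7, 184.9]
tcp_rot: [[0.143, 0.99, -0.003], [0.99, -0.143, 0.004], [0.003, -0.003, -1.0]]
contact_force: [-0.7, -1.5, -0.4]
width: 0.626
```

```bash
python3 - <<'E'
from p import *; from h import *
F={c:imaging.grab_frame(c) for c in M}
for n,q,z,yaw in(("mat",(598,-187,3),0,1),("bowl",(598,-187,20),3,0),("bottle",(612,-121,42),3,0),("jar",(585,-254,23),3,0),("kidney_dish",(592,192,20),0,1),("carton",(488,208,14),0,1),("tape_roll",(488,208,39),28,0),("syringe",(577,-8,10),0,1),("tube",(767,2,9),0,1)):
  for c in M:
    mk=masks(n,(c,),{c:proj(c,[q])[0]})
    if mk: r,i=fit(n,{c:mk[c][0]},[q[0],q[1],.24 if n=="tube" else -.15],z=z,yaw=yaw); print(n,c,np.round(r,3),round(i,3))
cv2.imwrite("pics/f.png",cv2.resize(F["top"][90:290,100:400,::-1],(800,533))); cv2.imwrite("pics/g.png",F["side"][:,:,::-1]); now()
E
```

```text
mat side [ 5.98117e+02 -1.86565e+02 -2.09000e-01] 0.637
mat top [ 5.95834e+02 -1.89116e+02 -1.93000e-01] 0.773
bowl side [ 598.096 -186.303] 0.86
bowl top [ 595.907 -189.33 ] 0.959
bottle side [ 612.839 -118.494] 0.887
bottle top [ 610.023 -118.978] 0.76
jar side [ 583.547 -257.103] 0.603
jar top [ 583.031 -254.183] 0.9
kidney_dish side [ 5.91709e+02  1.92488e+02 -1.62000e-01] 0.97
kidney_dish top [ 5.89708e+02  1.90012e+02 -1.55000e-01] 0.965
carton side [5.22696e+02 2.04327e+02 3.78000e-01] 0.157
tape_roll top [486.072 205.371] 0.75
syringe side [ 5.79787e+02 -8.26400e+00 -2.07000e-01] 0.61
syringe top [ 5.77345e+02 -7.07700e+00 -1.35000e-01] 0.652
tube side [7.69842e+02 4.27900e+00 2.78000e-01] 0.714
tube top [7.65348e+02 1.79400e+00 2.40000e-01] 0.703
now [322.8 516.4 184.5] psi 1.42 tilt [-0.  0.] t 38.68 w 0.627 F [-1.   0.2 -0.7]
```

View pics/f.png

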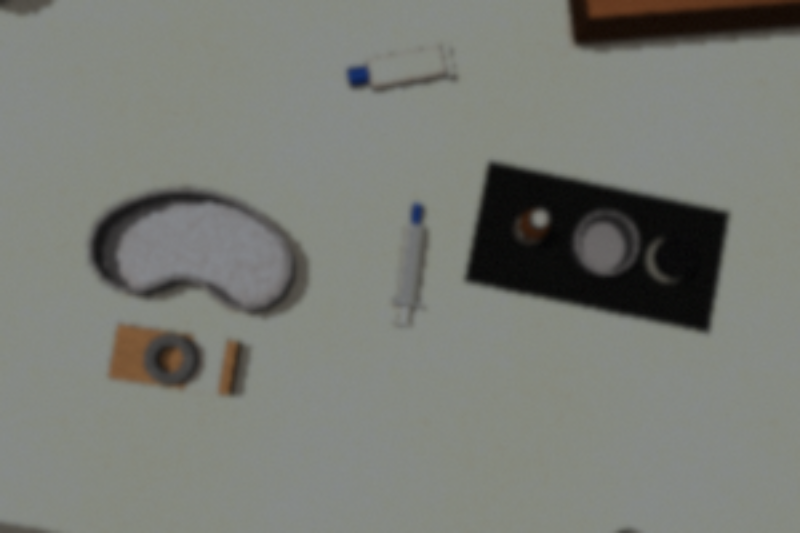

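View pics/g.png

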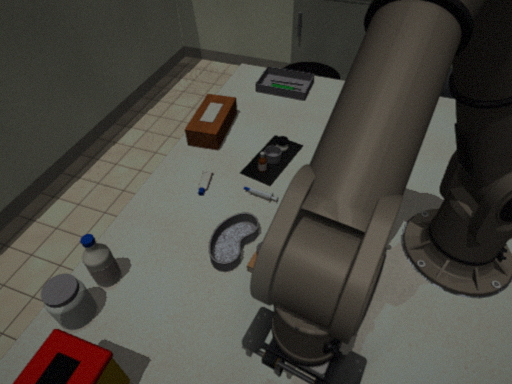

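Top crop: carton (110–242, 325–395) with the tape at (172,359) in its middle. Bottle (532,226), bowl (606,243) and jar (670,257) are in line on the mat; syringe and tube are unmoved. The side view agrees where the arm does not hide things. Handing in.

```bash
python3 -c "
from cell import job; print(job.job_done())"
```

```text
the job is handed in; nothing more can be done
None
```

The table is laid out and the job handed in, with about 39 s on the clock. I placed bowl, bottle, jar, carton and tape in that order. Nothing I saw came near the force limits: the highest contact force reported was about 9 N.

**Mat, last top-camera fit:**
- The bowl is under 0.5 mm from the mat centre.
- The bottle is about 70–72 mm to its left and the jar about 66 mm to its right, both within about 1 mm of the centre line.
- "Midway" can mean 60 mm from the bowl's centre or 75 mm from its rim. I aimed for 68 mm, between the two.

**Carton and tape:**
- When I placed the carton it was 105.0 mm in front of the dish origin, which leaves 30 mm clear. It was 1.2 mm off centre and parallel to within 0.001 rad.
- The tape lies within about 2 mm of the carton's middle.

**Syringe and ointment tube:** their final fits match the starting ones to within about 2.5 mm (top) and 4 mm (side), and they look unmoved in the picture.

**Checks that failed or disagreed:**
- The two cameras differ by 2–3 mm throughout, so I compared positions within one camera.
- The final side-camera carton fit was useless because the arm hid it, and the side-camera jar fit was poor, about 3 mm off the top fit.
- The network found no carton in the final top picture, so its place after the tape went down is confirmed only by eye.

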